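# Start the touch digitiser and calibrate it on its three reference posts

### The job

Start the touch digitiser: turn the bar knob on its sloping panel clockwise until its lug bears on the stop pin, hold it there for a moment, then let go so that it springs back. Then take the stylus from its cradle and touch its ball tip onto the sprung caps of the three reference posts one after another, shortest first and tallest last, gently pressing each cap well down for a moment and letting it rise again. Finally lay the stylus back in both forks of its cradle as it was, bent tip at the same end and hanging down, and do not disturb the plaster cast and the bottles.

Things in the scene. Friction and masses are not known exactly. Their poses are not given: they have to be found in the camera images.
- console: Control console of a touch digitiser, fixed: white box 110 mm deep (x), 120 wide (y), 84 high at the back, with a grey panel in front that slopes 35 degrees from level, lower toward its front (own -x). Origin at the centre of the underside. The panel's outward normal is (-sin 35, 0, cos 35 degrees) in its own frame
- knob_grip (a point): Point in the black bar knob on the panel, on its turning axis, 24 mm out from the panel. The bar is 12 mm thick, 42 long, 7.5 to 34 mm out from the panel, on a skirt 40 mm across. Axes: z out of the panel along the turning axis, x along the bar (at rest straight up the slope). Lug and stop pin reach 9 mm out: keep fingertips beyond that
- knob (a joint): Turn of the knob, rad: 0 at rest, grows as it is turned clockwise as seen facing the panel. A spring brings it back to 0 (about 0.03 N m at rest, 0.11 N m at 1.3 rad). It meets the stop somewhere between 0.75 and 1.35 rad, differently each time
- knob_lug (a point): Point on the small lug, 6 mm wide, that sticks out of the knob's skirt at the bar's upper end; 28 mm from the axis, 6 mm out from the panel
- stop_pin (a point): Point in the steel stop pin, 6 mm across, on the panel; 28 mm from the knob's axis, 6 mm out from the panel. It stands to the right of the lug, clockwise of it; its place round the knob varies. When the lug bears on the pin, these two points are about 6 mm apart
- cradle: Fixed aluminium cradle of the stylus: plate 100 x 60 x 8 mm with forks 34 mm either side of its centre along x, each 8 mm thick with a 90 degree V notch open upward (31 mm wide at the top, 77 mm over the bench) that holds the handle's axis 70 mm over the bench. Origin at the centre of the plate's underside; x along the stylus
- stylus: Loose touch stylus, about 60 g, lying in the cradle: handle 92 mm long, at its middle a grey grip 36 mm long, 12 wide (y), 14 high; both ends round and black, 12 mm across; from the +x end a thin steel wire runs out and bends straight down. Origin at the middle of the handle's axis; x along the handle to the tip's end, z up
- stylus_tip (a point): Lowest point of the stylus's 6 mm ball tip: 62 mm ahead (x) of the stylus's origin and 53 mm below it
- post_low: The shortest of three steel reference posts, fixed on the blue mat (3 mm thick): disc foot 42 mm across and 6 mm thick, stem 19 mm across, and on it a flat sprung cap 16 mm across whose top stands 22 mm over its underside. Origin at the centre of the foot's underside. The three posts stand apart in any arrangement
- cap_low (a point): Centre of the top face of the sprung cap of the shortest post (16 mm across, top 22 mm over its underside when up)
- plunger_low (a joint): Sinking of the shortest post's cap, m: 0 up, 0.006 at the bottom; springs back. It takes about 1 N to start and 4 N at the bottom
- post_mid: The middle-sized of three steel reference posts, fixed on the blue mat (3 mm thick): disc foot 42 mm across and 6 mm thick, stem 19 mm across, and on it a flat sprung cap 16 mm across whose top stands 32 mm over its underside. Origin at the centre of the foot's underside. The three posts stand apart in any arrangement
- cap_mid (a point): Centre of the top face of the sprung cap of the middle-sized post (16 mm across, top 32 mm over its underside when up)
- plunger_mid (a joint): Sinking of the middle-sized post's cap, m: 0 up, 0.006 at the bottom; springs back. It takes about 1 N to start and 4 N at the bottom
- post_tall: The tallest of three steel reference posts, fixed on the blue mat (3 mm thick): disc foot 42 mm across and 6 mm thick, stem 19 mm across, and on it a flat sprung cap 16 mm across whose top stands 42 mm over its underside. Origin at the centre of the foot's underside. The three posts stand apart in any arrangement
- cap_tall (a point): Centre of the top face of the sprung cap of the tallest post (16 mm across, top 42 mm over its underside when up)
- plunger_tall (a joint): Sinking of the tallest post's cap, m: 0 up, 0.006 at the bottom; springs back. It takes about 1 N to start and 4 N at the bottom
- cast: Bystander: white plaster jaw, 56 x 60 x 28 mm, origin at the centre of its underside
- bottle_dark: Bystander: dropper bottle with a black cap, 26 mm across, 73 high, origin at its underside
- bottle_pale: Bystander: dropper bottle with a white cap, 26 mm across, 73 high, origin at its underside
Mind the look-alikes: they are no part of the job. What is shaped like the post_mid but pink is not meant.

How it is judged (in metres and radians):
On the way, in this order (a step that is already met when the one before it is completed fails the run):
1. the knob is turned to its stop: lug against the stop pin (distance between knob_lug and stop_pin below 0.008 m), for 0.2 s.
2. the knob is let go and has sprung back to rest (value of joint knob below 0.08 rad and contact force between the fingers and console below 0.05 N), for 0.2 s.
3. the stylus tip presses down the cap of the shortest post by at least 3 mm (value of joint plunger_low above 0.003 m and contact force between stylus and post_low above 0.5 N and horizontal distance between stylus_tip and cap_low below 0.011 m), for 0.15 s.
4. the stylus tip presses down the cap of the middle-sized post by at least 3 mm (value of joint plunger_mid above 0.003 m and contact force between stylus and post_mid above 0.5 N and horizontal distance between stylus_tip and cap_mid below 0.011 m), for 0.15 s.
5. the stylus tip presses down the cap of the tallest post by at least 3 mm (value of joint plunger_tall above 0.003 m and contact force between stylus and post_tall above 0.5 N and horizontal distance between stylus_tip and cap_tall below 0.011 m), for 0.15 s.
At the end, for the whole second after the job is handed in: The stylus lies at rest in both forks of its cradle: handle axis 66 to 74 mm over the bench, within 12 mm of the cradle's centre and 0.12 rad of its direction, bent tip at the cradle's +x end and hanging down (within 0.35 rad); the knob is back at rest (under 0.08 rad) and all three caps are up (value of joint knob below 0.08 rad and value of joint each of plunger_low, plunger_mid, plunger_tall below 0.001 m and horizontal distance between stylus and cradle below 0.012 m and z of stylus in the frame of cradle between 0.066 and 0.074 m and angle between the x axis of stylus and the x axis of cradle, either way round below 0.12 rad and x of stylus_tip in the frame of cradle above 0.04 m and angle between stylus's own z axis and vertical below 0.35 rad and linear speed of stylus below 0.01 m/s); the robot touches nothing.
It fails at once if a bystander (plaster cast or bottle) is moved more than 15 mm or tipped over (distance of any of cast, bottle_dark, bottle_pale from where it was at the start of the episode above 0.015 m or angle between any of cast, bottle_dark, bottle_pale's own z axis and vertical above 0.5 rad).
It fails at once if the stylus is pressed on a post with more than 20 N (contact force between stylus and post_low above 20 N or contact force between stylus and post_mid above 20 N or contact force between stylus and post_tall above 20 N).
It fails at once if the robot itself touches a reference post with more than 1 N (contact force between any of the fingers, the arm and post_low above 1 N or contact force between any of the fingers, the arm and post_mid above 1 N or contact force between any of the fingers, the arm and post_tall above 1 N).
It also fails if it takes over 72 s, if anything falls off the work surface, if the arm or the gripper's body presses on something with over 40 N, if the wrist force passes 120 N, or if a joint passes its speed limit or range.

### The arm

A 6-joint arm with a two-finger parallel gripper is mounted at the origin on a cart in front of the work surface, level with it; the furniture and walls round the work are solid. World frame = base frame: x ahead of the robot, y to its left, z up, the work surface at z = 0. Lengths are in m, angles in degrees, forces in N, time in s.
With the tool pointing down it reaches from about 0.2 to 0.875 m from the base axis. Payload 3.4 kg.
Tool frame: the origin (TCP) lies at the very end of the fingers, on their centre line; the grasp point (between the pads) lies r.pinch_z behind it (r.pinch_z is the distance from the TCP to the grasp point, in m); z points along the fingers, y is the line along which they close (so a half turn about z gives the same grasp; the last joint's range is limited). The gripper opens to 94 mm and grips with 3 to 60 N. Pads are 16 mm wide; open, the fingers measure 119 mm over their backs; the gripper's body (75 mm by 177 mm) begins 78 mm behind the grasp point.
Start: joints at [-74.485, 15.808, 86.224, -0, 77.962, -6.933], TCP at [0.22, -0.531, 0.169] pointing down, gripper open.
Joint ranges: [-165.64, 165.64], [-43.16, 119.46], [12.63, 154.43], [-67.54, 247.53], [6.08, 155.33], [-154.97, 154.97]. Speed limits (degrees/s): [147.25, 147.25, 180, 180, 180, 180].

### API

Orientations are given as a 3x3 rotation matrix whose columns are the frame's x, y, z axes.
In Python, from plant import r, optics gives the robot as it stands.
- The arm moves only by the tool carry_out, never from a script. Its argument "motion" is a list of rows, each a list of 3 entries, a list of its own where there are three numbers: the opening, from -1 (shut) to 1 (fully open), then the shift along the tool's x, y, z in units of 0.02 m (1.0 is 0.02 m), then the turn, a rotation vector about the tool's x, y, z in units of 6 degrees (1.0 is 6 degrees). In form: [[fingers, [tx, ty, tz], [wx, wy, wz]], ...]. A call has 1 to 5 rows; each row shifts and turns the commanded pose from where the row before left it, along the tool's axes as they then stand; what a row does not reach is not made up. A row lasts 1/12 s, in which the tool goes at most 41.7 mm and 7.16 degrees, less where a joint would pass 70% of its speed; a pose out of reach is approached as far as the arm can. A call with a number of a shift or a turn outside -1 to 1 is refused whole. A call with a gripper value outside its range is refused whole. The fingers move at their own pace and stop on an object; "squeeze" is the grip in N (left out, the last holds). Time passes only in rows, so rows that do not move let the fingers close. It gives the time, the measured TCP pose, the force, the opening and the grip force at its end, in the units of the state.
- r.get_obs(): the state, without advancing time (a new reading comes with each control period).
- optics.snapshot(name): name is "side" or "top"; returns (picture, depth): 384x512x3 uint8, red, green, blue; 384x512 float32, m along the optical axis (not along the pixel's ray), 0 where there is no reading.
- optics.calibration(name): a dict with "vfov" (degrees; the focal length in pixels is half the picture's height over the tangent of half this angle, whatever the lens; pixels are square), "cx", "cy" (the principal point, pixels), "dist" ([k1, k2, p1, p2, k3] as OpenCV has them; the pictures are not rectified), "extrinsics" (4x4, takes a point from camera to world coordinates). Camera axes: x right, y up, looking along -z (the intrinsics and any distortion apply to the point x, -y, -z); pixel columns grow to the right and rows downward; lengths in m; the calibration is good to about 2 mm. A picture is of the moment at which its call begins. calibration takes no time and is no camera call.
- r.hand_in(): hands the job in; it is judged then, once.
The state is a dict: "time": time; "q": joint angles; "joint_vel": joint speeds; "tau": joint torques, N m; "eef_pos": TCP position; "eef_rot": TCP orientation; "force": force on the tool from outside, world axes, zero at the start; "wrist_torque": the same for the moment, N m; "grip_width": finger opening in m; "finger_force": force on a finger pad.
Only numpy, scipy, OpenCV 4.12 (cv2) and the standard library are available. Lean on these libraries where they do the work, as an engineer would, in place of code of your own. Each camera call takes 0.05 s, during which the arm holds its last target. There are 200 camera calls.

## Working session

There is one attempt and no reset: what is moved stays moved. The work goes in short steps, Python scripts to look and compute and a tool call to move; the robot and the scene stay as the last step left them, time stands still between calls to the robot, and variables do not carry over. Pictures are saved under pics/ and viewed, at most 10 in all, crops included, and the job is handed in when it is done.

Besides the shell and the picture viewer there is one more tool, called after "Call:" by a JSON object that holds its "op" and its "data". carry_out: Moves the arm, as the interface text tells. Its arguments: {"type":"object","properties":{"motion":{"type":"array"},"squeeze":{"type":"number"}},"required":["motion"]}

```bash
ls; mkdir -p pics; cat > h.py <<'E'
import numpy as np, cv2
from plant import r, optics
def snap(n,f):
    p,d=optics.snapshot(n); cv2.imwrite(f'pics/{f}.png',p[:,:,::-1]); np.savez(f'pics/{f}.npz',p=p,d=d); return p,d
def K(n):
    c=optics.calibration(n); f=192/np.tan(np.radians(c['vfov'])/2)
    return c,np.array([[f,0,c['cx']],[0,f,c['cy']],[0,0,1]])
def ray(n,u,v):
    c,k=K(n); q=cv2.undistortPoints(np.array([[[u,v]]],float),k,np.array(c['dist'],float))[0,0]
    return c['extrinsics'],np.array([q[0],-q[1],-1.])
def px(n,u,v,d):
    E,a=ray(n,u,v); return (E@np.r_[a*d,1])[:3]
def pz(n,u,v,z):
    E,a=ray(n,u,v); w=E[:3,:3]@a; return E[:3,3]+w*(z-E[2,3])/w[2]
def cloud(n,d):
    c,k=K(n); v,u=np.mgrid[0:384,0:512]
    q=cv2.undistortPoints(np.stack([u,v],-1).reshape(-1,1,2).astype(float),k,np.array(c['dist'],float)).reshape(384,512,2)
    P=np.stack([q[...,0]*d,-q[...,1]*d,-d],-1); E=c['extrinsics']
    return P@E[:3,:3].T+E[:3,3]
def proj(n,P):
    c,k=K(n); E=np.linalg.inv(c['extrinsics']); p=E[:3,:3]@np.array(P)+E[:3,3]
    return cv2.projectPoints(np.array([[p[0],-p[1],-p[2]]]),np.zeros(3),np.zeros(3),k,np.array(c['dist'],float))[0].ravel()
E
python3 - <<'E'
from h import *
for n in('top','side'):
    p,d=snap(n,n+'0'); cv2.imwrite(f'pics/{n}0b.png',cv2.resize(p[:,:,::-1],(800,600),interpolation=cv2.INTER_CUBIC)); c,_=K(n); print(n,c, (d>0).mean())
o=r.get_obs(); print(o['eef_pos'],o['eef_rot'],r.pinch_z,o['time'])
E
```

```text
pics
top {'vfov': 47.56076245638287, 'cx': 248.801505634882, 'cy': 182.75568463760374, 'dist': array([-0.12998243,  0.        ,  0.        ,  0.        ,  0.        ]), 'extrinsics': array([[-5.48381093e-03,  9.97769988e-01, -6.65205137e-02,
         4.60301515e-01],
       [-9.99984963e-01, -5.47495372e-03,  3.15450975e-04,
         1.54743988e-02],
       [-4.94492178e-05,  6.65212433e-02,  9.97785008e-01,
         1.21147073e+00],
       [ 0.00000000e+00,  0.00000000e+00,  0.00000000e+00,
         1.00000000e+00]])} 0.8899332682291666
side {'vfov': 52.31954370380956, 'cx': 249.34373015310592, 'cy': 195.6031943577886, 'dist': array([-0.0066039,  0.       ,  0.       ,  0.       ,  0.       ]), 'extrinsics': array([[-9.07205955e-01,  1.66906371e-01, -3.86160096e-01,
         1.55722557e-01],
       [-4.20686367e-01, -3.58665320e-01,  8.33295967e-01,
         8.49057006e-01],
       [ 5.80171241e-04,  9.18423351e-01,  3.95598549e-01,
         4.56032934e-01],
       [ 0.00000000e+00,  0.00000000e+00,  0.00000000e+00,
         1.00000000e+00]])} 0.8055063883463541
[ 0.21938839 -0.53089095  0.16840573] [[ 9.24214761e-01  3.81872827e-01 -4.68381043e-04]
 [ 3.81873084e-01 -9.24213505e-01  1.53156868e-03]
 [ 1.51980377e-04 -1.59436050e-03 -9.99998717e-01]] 0.0188 0.1
```

View pics/top0b.png

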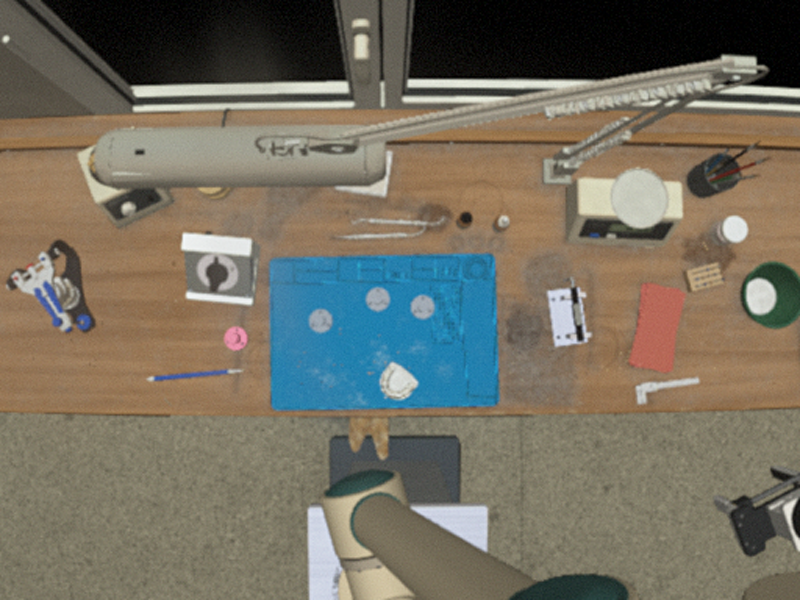

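View pics/side0b.png

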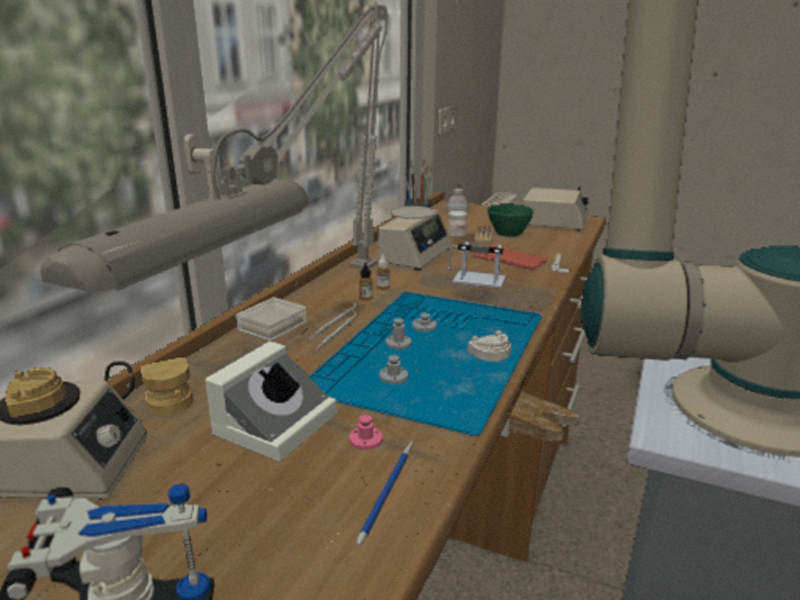

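The top view shows the console at about (220,268), the posts at (320,320), (377,299) and (422,307), the cast at (398,382), the cradle at (568,317) and the bottles at (466,218) and (503,222). The pink decoy is at (235,338). Next I'll make enlarged crops and take depth measurements.

```bash
python3 - <<'E'
from h import *
t=np.load('pics/top0.npz'); s=np.load('pics/side0.npz')
def crop(p,u,v,w,h): return cv2.resize(p[v:v+h,u:u+w,::-1],(400,300),interpolation=cv2.INTER_CUBIC)
m=np.vstack([np.hstack([crop(t['p'],112,145,60,45+0),crop(s['p'],128,212,92,69)]),np.hstack([crop(t['p'],335,172,60,60*3//4),crop(s['p'],280,145,60,45)])])
cv2.imwrite('pics/m1.png',m)
C=cloud('top',t['d']);S=cloud('side',s['d'])
np.set_printoptions(precision=4,suppress=True)
k=.64
for n,(u,v) in dict(p1=(320,320),p2=(377,299),p3=(422,307),cast=(398,382),bd=(466,218),bp=(503,222),pink=(235,338)).items():
    u*=k;v*=k; b=C[int(v)-9:int(v)+10,int(u)-9:int(u)+10].reshape(-1,3); z=b[:,2]; z=z[z<.2]; zt=np.percentile(z,98); q=b[(b[:,2]>zt-.006)&(b[:,2]<.2)]
    print(n,zt,q.mean(0),len(q), q.max(0)-q.min(0))
print('mat',np.median(C[200:205,180:190,2]), 'table',np.median(C[195:200,340:345,2]))
# side-cloud posts
for nm,(u,v) in dict(a=(398,323),b=(424,315),c=(393,360)).items():
    u*=k;v*=k; b=S[int(v)-9:int(v)+9,int(u)-9:int(u)+10].reshape(-1,3); zt=np.percentile(b[:,2],98); q=b[b[:,2]>zt-.005]; print(nm,zt,q.mean(0),len(q))
print('lamp', np.nanmin(C[85:120,62:245,2][C[85:120,62:245,2]>.25]), C[117,150], C[100,150])
E
```

```text
p1 0.03644993505420674 [0.4805 0.1378 0.0352] 32 [0.0136 0.0135 0.0074]
p2 0.045703702590115275 [0.5177 0.0364 0.0444] 25 [0.0135 0.0109 0.0068]
p3 0.026349830832333165 [ 0.5043 -0.0425  0.0247] 26 [0.0138 0.0112 0.0077]
cast 0.03364429004455818 [0.3659 0.0075 0.0308] 70 [0.0488 0.0486 0.0091]
bd 0.06735634043598672 [ 0.6553 -0.117   0.0672] 15 [0.0112 0.0133 0.0106]
bp 0.06960630677384519 [ 0.6479 -0.1811  0.0705] 12 [0.0093 0.0103 0.0136]
pink 0.0326004267901431 [0.449  0.2888 0.0316] 29 [0.0136 0.0139 0.0061]
mat 0.002414775812159098 table -0.0006072545289173004
a 0.046962915513738136 [0.5183 0.0355 0.046 ] 21
b 0.02696814627919622 [ 0.5041 -0.0441  0.0262] 18
c 0.037551439597281105 [0.4554 0.189  0.0673] 27
lamp 0.25000542293406003 [0.678  0.2411 0.2334] [0.7124 0.237  0.2548]
```

View pics/m1.png

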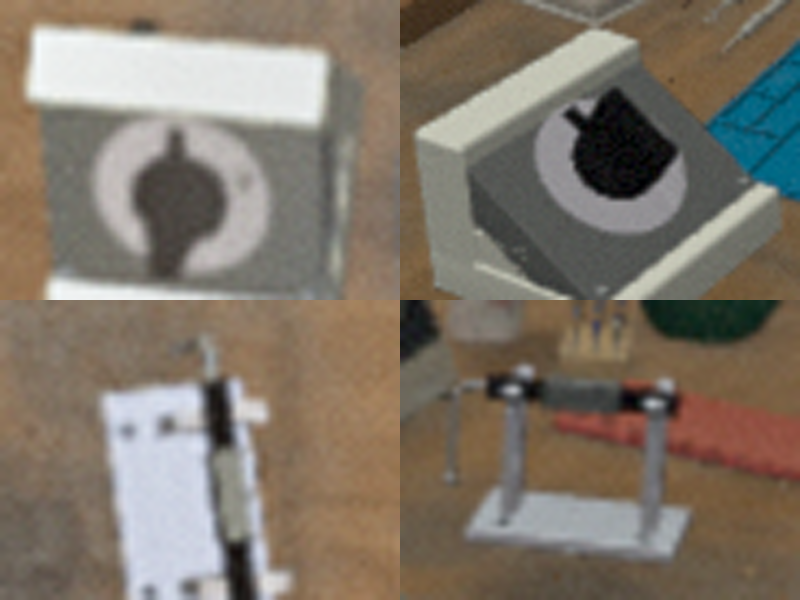

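The crops show the knob bar pointing up the slope. The pin is at (245,183) in the top-left panel, clockwise of the lug. The stylus lies with its bent tip at the far (+x) end. Next I'll compute the poses.

```bash
python3 - <<'E'
from h import *
np.set_printoptions(precision=4,suppress=True)
t=np.load('pics/top0.npz'); s=np.load('pics/side0.npz')
C=cloud('top',t['d']);S=cloud('side',s['d'])
T=lambda a,b:(112+a/6.667-.4,145+b/6.667-.4)
Sd=lambda a,b:(128+a/4.348-.4,212+b/4.348-.4)
# panel points: ring + grey region, by RANSAC-ish on box, top cloud
def fit(P):
    for _ in range(15):
        c=P.mean(0); n=np.linalg.svd(P-c,full_matrices=False)[2][2]; n*=np.sign(n[2]); e=(P-c)@n
        P=P[abs(e)<max(.0025,1.5*np.median(abs(e)))] if _<14 else P
    return c,n,len(P),e.std()
ms=np.zeros((384,512),np.uint8); cv2.fillPoly(ms,[np.array([T(60,130),T(95,125),T(95,255),T(70,255)],int)],1);cv2.fillPoly(ms,[np.array([T(270,135),T(310,140),T(310,260),T(265,260)],int)],1)
P=C[ms>0]; c,n,N,e=fit(P); print('top plane',c,n,N,e,'slope',np.degrees(np.arccos(n[2])),'yaw',np.degrees(np.arctan2(-n[1],-n[0])))
ms2=np.zeros((384,512),np.uint8); cv2.fillPoly(ms2,[np.array([Sd(80,180),Sd(130,130),Sd(150,200),Sd(210,240),Sd(190,270)],int)],1); cv2.fillPoly(ms2,[np.array([Sd(260,85),Sd(340,180),Sd(295,200),Sd(285,140)],int)],1)
c2,n2,N2,e2=fit(S[ms2>0]); print('side plane',c2,n2,N2,e2,'slope',np.degrees(np.arccos(n2[2])),'yaw',np.degrees(np.arctan2(-n2[1],-n2[0])))
def hit(nm,u,v,c,n):
    E,a=ray(nm,u,v); w=E[:3,:3]@a; o=E[:3,3]; return o+w*((c-o)@n)/(w@n)
print('ring top',hit('top',*T(181,195),c,n),'side',hit('side',*Sd(211,165),c2,n2), hit('side',*Sd(211,165),c,n))
print('back edge',pz('top',*T(35,28),.084),pz('top',*T(327,52),.084),'front strip',pz('top',*T(48,280),.02))
print('pin',hit('top',*T(245,183),c+.006*n,n))
# bar top: highest along n near centre
g=hit('top',*T(181,195),c,n)
for X in(C,S):
    Q=X.reshape(-1,3); d=(Q-g)@n; lat=np.linalg.norm((Q-g)-d[:,None]*n,axis=1); q=Q[(d>.026)&(d<.042)&(lat<.035)]
    if len(q)>3: print('bar',len(q),q.mean(0),'foot',(q-((q-g)@n)[:,None]*n).mean(0),np.median((q-g)@n))
# stylus
L=lambda a,b:(335+a/6.667-.4,172+b/6.667-.4)
print('handle +x end',pz('top',*L(213,78),.074),'bottom crop',pz('top',*L(240,298),.074),'grip c',pz('top',*L(231,195),.077),'grip ends',pz('top',*L(226,147),.077),pz('top',*L(235,245),.077))
M=lambda a,b:(280+a/6.667-.4,145+b/6.667-.4)
print('side grip c',pz('side',*M(181,95),.070),'ends',pz('side',*M(88,88),.07),pz('side',*M(278,102),.07))
print('forks',[pz('side',*M(*q),.077) for q in((122,70),(265,83))])
Q=np.vstack([C[170:225,330:400].reshape(-1,3),S[140:192,278:345].reshape(-1,3)]); q=Q[(Q[:,2]>.066)&(Q[:,2]<.088)&(Q[:,0]>.38)&(Q[:,0]<.62)&(Q[:,1]<-.2)&(Q[:,1]>-.36)]
print('cloud stylus',len(q),q.mean(0),q.min(0),q.max(0)); l=cv2.fitLine(q[:,:2].astype(np.float32),cv2.DIST_HUBER,0,.01,.01).ravel(); print(l)
pl=Q[(Q[:,2]>.0055)&(Q[:,2]<.012)&(Q[:,1]<-.2)&(Q[:,1]>-.37)]; print('plate',len(pl),cv2.minAreaRect((pl[:,:2]*1000).astype(np.float32)))
print('tip side',pz('side',*M(50,180),.017),'top wire',pz('top',*L(210,42),.07))
E
```

```text
top plane [0.5641 0.3009 0.0535] [-0.5753  0.0619  0.8156] 201 0.0012542067441163305 slope 35.3572958156403 yaw -6.143741243510165
side plane [0.5646 0.3211 0.0537] [-0.5694  0.0571  0.8201] 338 0.000968235435110482 slope 34.908667783144274 yaw -5.725531273621133
ring top [0.5633 0.3114 0.0521] side [0.565  0.3078 0.0549] [0.5657 0.3069 0.0542]
back edge [0.6273 0.3632 0.084 ] [0.6165 0.2458 0.084 ] front strip [0.531  0.3755 0.02  ]
pin [0.5668 0.2824 0.0642]
bar 76 [0.5476 0.3123 0.0817] foot [0.5667 0.3102 0.0546] 0.03348928277166537
bar 165 [0.5464 0.3124 0.0806] foot [0.5654 0.3104 0.0537] 0.03420833867184283
handle +x end [ 0.533  -0.2959  0.074 ] bottom crop [ 0.4459 -0.305   0.074 ] grip c [ 0.4865 -0.3013  0.077 ] grip ends [ 0.5055 -0.2997  0.077 ] [ 0.4668 -0.3025  0.077 ]
side grip c [ 0.4911 -0.3108  0.07  ] ends [ 0.5351 -0.3023  0.07  ] [ 0.4461 -0.3199  0.07  ]
forks [array([ 0.5226, -0.3154,  0.077 ]), array([ 0.4542, -0.3246,  0.077 ])]
cloud stylus 381 [ 0.4892 -0.3015  0.0737] [ 0.4414 -0.3264  0.066 ] [ 0.5503 -0.2804  0.0811]
[ 0.9928  0.12    0.4892 -0.3015]
plate 585 ((489.9653625488281, -294.6278381347656), (132.53726196289062, 120.67342376708984), 1.3269542455673218)
tip side [ 0.5555 -0.3108  0.017 ] top wire [ 0.5476 -0.2961  0.07  ]
```

Call:
{"op": "carry_out", "data": {"motion": [[0.1, [0, 0, -1], [0, 0, 0]], [0.1, [0, 0, -1], [0, 0, 0]], [0.1, [0, 0, -1], [0, 0, 0]], [0.1, [0, 0, -1], [0, 0, 0]], [0.1, [0, 0, -1], [0, 0, 0]]]}}

```text
time: 0.52
eef_pos: [0.2194, -0.5311, 0.2697]
eef_rot: [[0.924, 0.382, -0.0], [0.382, -0.924, 0.001], [0.0, -0.001, -1.0]]
force: [-0.3, 0.1, -0.6]
grip_width: 0.064
finger_force: 0.0
```

Call:
{"op": "carry_out", "data": {"motion": [[0.1, [0.82, -0.933, 0], [0, 0, 0]], [0.1, [0.82, -0.933, 0], [0, 0, 0]], [0.1, [0.82, -0.933, 0], [0, 0, 0]], [0.1, [0.82, -0.933, 0], [0, 0, 0]], [0.1, [0.82, -0.933, 0], [0, 0, 0]]]}}

```text
time: 0.93
eef_pos: [0.2598, -0.4125, 0.2687]
eef_rot: [[0.924, 0.382, -0.0], [0.382, -0.924, 0.001], [0.0, -0.001, -1.0]]
force: [0.4, 0.9, -0.7]
grip_width: 0.0516
finger_force: 0.0
```

Call:
{"op": "carry_out", "data": {"motion": [[0.1, [0.82, -0.933, 0], [0, 0, 0]], [0.1, [0.82, -0.933, 0], [0, 0, 0]], [0.1, [0.82, -0.933, 0], [0, 0, 0]], [0.1, [0.82, -0.933, 0], [0, 0, 0]], [0.1, [0.82, -0.933, 0], [0, 0, 0]]]}}

```text
time: 1.35
eef_pos: [0.2998, -0.2949, 0.2688]
eef_rot: [[0.924, 0.382, -0.0], [0.382, -0.924, 0.001], [-0.0, -0.001, -1.0]]
force: [0.6, 0.3, 0.0]
grip_width: 0.0514
finger_force: 0.0
```

Call:
{"op": "carry_out", "data": {"motion": [[0.1, [0.82, -0.933, 0], [0, 0, 0]], [0.1, [0.82, -0.933, 0], [0, 0, 0]], [0.1, [0.82, -0.933, 0], [0, 0, 0]], [0.1, [0.82, -0.933, 0], [0, 0, 0]], [0.1, [0.82, -0.933, 0], [0, 0, 0]]]}}

```text
time: 1.77
eef_pos: [0.34, -0.1775, 0.2689]
eef_rot: [[0.924, 0.382, -0.0], [0.382, -0.924, 0.0], [-0.0, -0.0, -1.0]]
force: [0.1, 0.0, -0.6]
grip_width: 0.0516
finger_force: 0.0
```

Call:
{"op": "carry_out", "data": {"motion": [[0.1, [0.82, -0.933, 0], [0, 0, 0]], [0.1, [0.82, -0.933, 0], [0, 0, 0]], [0.1, [0.82, -0.933, 0], [0, 0, 0]], [0.1, [0.82, -0.933, 0], [0, 0, 0]], [0.1, [0.82, -0.933, 0], [0, 0, 0]]]}}

```text
time: 2.18
eef_pos: [0.38, -0.06, 0.2689]
eef_rot: [[0.924, 0.382, -0.0], [0.382, -0.924, 0.0], [-0.0, -0.0, -1.0]]
force: [0.4, -0.7, -0.0]
grip_width: 0.0517
finger_force: 0.0
```

Call:
{"op": "carry_out", "data": {"motion": [[0.1, [0.82, -0.933, 0], [0, 0, 0]], [0.1, [0.82, -0.933, 0], [0, 0, 0]], [0.1, [0.82, -0.933, 0], [0, 0, 0]], [0.1, [0.82, -0.933, 0], [0, 0, 0]], [0.1, [0.82, -0.933, 0], [0, 0, 0]]]}}

```text
time: 2.6
eef_pos: [0.4202, 0.0575, 0.2688]
eef_rot: [[0.924, 0.382, -0.001], [0.382, -0.924, -0.0], [-0.001, -0.0, -1.0]]
force: [0.3, -0.1, 0.1]
grip_width: 0.0518
finger_force: 0.0
```

Call:
{"op": "carry_out", "data": {"motion": [[0.1, [0.82, -0.933, 0], [0, 0, 0]], [0.1, [0.82, -0.933, 0], [0, 0, 0]], [0.1, [0.82, -0.933, 0], [0, 0, 0]], [0.1, [0.82, -0.933, 0], [0, 0, 0]], [0.1, [0.82, -0.933, 0], [0, 0, 0]]]}}

```text
time: 3.02
eef_pos: [0.4604, 0.175, 0.2687]
eef_rot: [[0.924, 0.382, -0.001], [0.382, -0.924, -0.0], [-0.001, 0.0, -1.0]]
force: [0.2, -0.9, -0.3]
grip_width: 0.0514
finger_force: 0.0
```

Call:
{"op": "carry_out", "data": {"motion": [[0.1, [0.82, -0.933, 0], [0, 0, 0]], [0.1, [0.82, -0.933, 0], [0, 0, 0]], [0.1, [0.82, -0.933, 0], [0, 0, 0]], [0.1, [0, 0, 0], [0, 0, -1]], [0.1, [0, 0, 0], [0, 0, -1]]]}}

```text
time: 3.43
eef_pos: [0.4845, 0.2456, 0.268]
eef_rot: [[0.821, 0.572, -0.002], [0.572, -0.821, -0.001], [-0.002, -0.001, -1.0]]
force: [0.5, -0.3, 0.4]
grip_width: 0.0518
finger_force: 0.0
```

Call:
{"op": "carry_out", "data": {"motion": [[0.1, [0, 0, 0], [0, 0, -1]], [0.1, [0, 0, 0], [0, 0, -1]], [0.1, [0, 0, 0], [0, 0, -1]], [0.1, [0, 0, 0], [0, 0, -1]], [0.1, [0, 0, 0], [0, 0, -1]]]}}

```text
time: 3.85
eef_pos: [0.4843, 0.2443, 0.2686]
eef_rot: [[0.427, 0.904, -0.001], [0.904, -0.427, -0.0], [-0.001, -0.001, -1.0]]
force: [0.2, 0.9, 0.1]
grip_width: 0.0516
finger_force: 0.0
```

Call:
{"op": "carry_out", "data": {"motion": [[0.1, [0, 0, 0], [0, 0, -1]], [0.1, [0, 0, 0], [0, 0, -1]], [0.1, [0, 0, 0], [0, 0, -1]], [0.1, [0, 0, 0], [0, 0, -1]], [0.1, [0, 0, 0], [0, 0, -1]]]}}

```text
time: 4.27
eef_pos: [0.4843, 0.2442, 0.2686]
eef_rot: [[-0.083, 0.997, -0.001], [0.997, 0.083, -0.0], [-0.0, -0.001, -1.0]]
force: [0.2, -0.1, 0.0]
grip_width: 0.0518
finger_force: 0.0
```

Call:
{"op": "carry_out", "data": {"motion": [[0.1, [0, 0, 0], [0, 0, -1]], [0.1, [0, 0, 0], [0, 0, -1]], [0.1, [0, 0, 0], [0, 0, -1]], [0.1, [0, 0, 0], [0, 0, -1]], [0.1, [0, 0, 0], [0, 0, -1]]]}}

```text
time: 4.68
eef_pos: [0.4843, 0.2442, 0.2686]
eef_rot: [[-0.57, 0.822, -0.001], [0.822, 0.57, -0.0], [0.0, -0.001, -1.0]]
force: [0.6, 0.7, 0.2]
grip_width: 0.0516
finger_force: 0.0
```

Call:
{"op": "carry_out", "data": {"motion": [[0.1, [0, 0, 0], [0, 0, -1]], [0.1, [0, 0, 0], [0, 0, -1]], [0.1, [0, 0, 0], [0, 0, -1]], [0.1, [0, 0, 0], [0, 0, -1]], [0.1, [0, 0, 0], [0, 0, -1]]]}}

```text
time: 5.1
eef_pos: [0.4843, 0.2442, 0.2686]
eef_rot: [[-0.904, 0.427, -0.001], [0.427, 0.904, -0.0], [0.001, -0.001, -1.0]]
force: [-0.6, -0.2, -0.0]
grip_width: 0.0517
finger_force: 0.0
```

Call:
{"op": "carry_out", "data": {"motion": [[0.1, [0, 0, 0], [0, 0, -1]], [0.1, [0, 0, 0], [0, 0, -1]], [0.1, [0, 0, 0], [0, 0, -1]], [0.1, [0, 0, 0], [0, 0, -0.27]], [0.1, [0, 0, 0], [0, -1, 0]]]}}

```text
time: 5.52
eef_pos: [0.4891, 0.2438, 0.2667]
eef_rot: [[-0.989, 0.105, 0.104], [0.105, 0.994, -0.013], [-0.105, -0.002, -0.994]]
force: [0.0, 0.2, 0.1]
grip_width: 0.0515
finger_force: 0.0
```

Call:
{"op": "carry_out", "data": {"motion": [[0.1, [0, 0, 0], [0, -1, 0]], [0.1, [0, 0, 0], [0, -1, 0]], [0.1, [0, 0, 0], [0, -1, 0]], [0.1, [0, 0, 0], [0, -1, 0]], [0.1, [0, 0, 0], [0, -0.83, 0]]]}}

```text
time: 5.93
eef_pos: [0.4834, 0.2441, 0.2692]
eef_rot: [[-0.813, 0.102, 0.574], [0.084, 0.995, -0.058], [-0.577, 0.001, -0.817]]
force: [0.5, -0.3, 0.2]
grip_width: 0.0517
finger_force: 0.0
```

```bash
cat >> h.py <<'E'
def Rh(a):  # tool down, x heading a deg
    a=np.radians(a); x=np.array([np.cos(a),np.sin(a),0]); z=np.array([0,0,-1.]); return np.stack([x,np.cross(z,x),z],1)
def todo(P,R=None):
    from scipy.spatial.transform import Rotation as Ro
    o=r.get_obs(); p=np.array(o['eef_pos']); A=np.array(o['eef_rot']).reshape(3,3); np.set_printoptions(precision=3,suppress=True)
    print('t',o['time'],'p',p,'q',np.array(o['q']),'F',np.array(o['force']))
    if R is not None: print('rot units (tool, now)',Ro.from_matrix(A.T@R).as_rotvec(degrees=True)/6)
    B=A if R is None else R
    print('shift now-axes',A.T@(P-p)/.02,' shift target-axes',B.T@(P-p)/.02)
yk=np.radians(-5.5); nk=np.array([-.5736*np.cos(yk),-.5736*np.sin(yk),.8192]); gk=np.array([.565,.3103,.0537])
yv=np.array([-np.sin(yk),np.cos(yk),0]); Rk=np.stack([np.cross(yv,-nk),yv,-nk],1)
E
python3 -c "
from h import *
print(Rk);todo(gk+nk*.1,Rk)"
```

```text
[[-0.81542857  0.09584575  0.57095926]
 [ 0.07851684  0.9953962  -0.05497712]
 [-0.5736      0.         -0.8192    ]]
t 5.9333 p [0.483 0.244 0.269] q [ 37.286  -4.234 106.29  -28.982  54.356 -34.623] F [ 0.515 -0.291  0.16 ]
rot units (tool, now) [-0.026  0.037 -0.059]
shift now-axes [3.16  3.68  5.953]  shift target-axes [3.114 3.684 5.976]
```

Call:
{"op": "carry_out", "data": {"motion": [[0.1, [0.45, 0.525, 0.85], [0, 0, -0.06]], [0.1, [0.45, 0.525, 0.85], [0, 0, 0]], [0.1, [0.45, 0.525, 0.85], [0, 0, 0]], [0.1, [0.45, 0.525, 0.85], [0, 0, 0]], [0.1, [0.45, 0.525, 0.85], [0, 0, 0]]]}}

```text
time: 6.35
eef_pos: [0.5011, 0.2955, 0.1724]
eef_rot: [[-0.816, 0.098, 0.57], [0.078, 0.995, -0.059], [-0.573, -0.004, -0.82]]
force: [0.5, -0.6, -0.3]
grip_width: 0.0515
finger_force: 0.0
```

Call:
{"op": "carry_out", "data": {"motion": [[0.1, [0.45, 0.525, 0.85], [0, 0, 0]], [0.1, [0.45, 0.525, 0.85], [0, 0, 0]], [0.1, [0, 0, 0], [0, 0, 0]]]}}

```text
time: 6.6
eef_pos: [0.5067, 0.3151, 0.1307]
eef_rot: [[-0.819, 0.097, 0.565], [0.075, 0.995, -0.062], [-0.569, -0.008, -0.822]]
force: [0.2, -0.2, -0.0]
grip_width: 0.0518
finger_force: 0.0
```

```bash
python3 -c "
from h import *
todo(gk+nk*.1,Rk); p,d=snap('side','s1'); P,_=snap('top','t1')
cv2.imwrite('pics/m2.png',np.hstack([cv2.resize(p[150:330,100:280,::-1],(400,400),interpolation=2),cv2.resize(P[100:220,80:200,::-1],(400,400),interpolation=2)]))"
```

```text
t 6.6 p [0.507 0.315 0.131] q [ 42.923   9.479 112.874 -40.976  41.054 -14.004] F [ 0.192 -0.223 -0.026]
rot units (tool, now) [-0.074 -0.055  0.034]
shift now-axes [-0.186  0.037 -0.173]  shift target-axes [-0.187  0.039 -0.172]
```

View pics/m2.png

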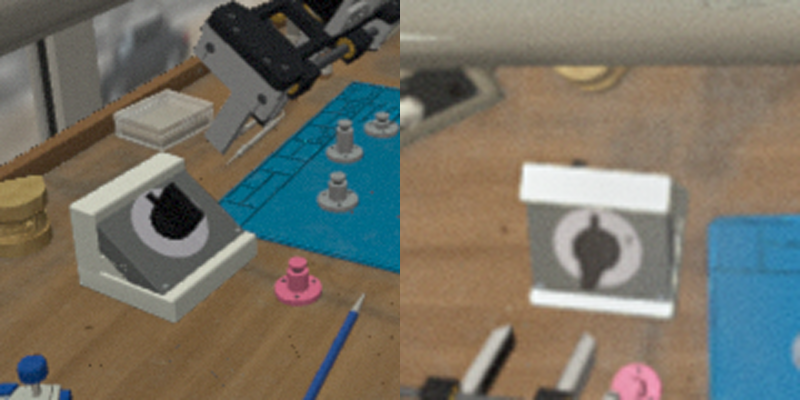

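The left (side) panel shows the fingertips up and right of the knob. The right (top) panel shows the fingertips at about (505,330) and (590,340). I'll check this against where the TCP should project.

```bash
python3 -c "
from h import *
o=r.get_obs();p=np.array(o['eef_pos']);A=np.array(o['eef_rot']).reshape(3,3)
for s in(-1,0,1):
  q=p+A[:,1]*s*.03
  a=proj('top',q);b=proj('side',q);print(s,a,(a-[80,100])*3.333+[400,0],b,(b-[100,150])*2.222)
print('knob',(proj('top',gk)-[80,100])*3.333+[400,0],(proj('side',gk)-[100,150])*2.222)
T,S=np.load('pics/t1.npz')['d'],np.load('pics/s1.npz')['d']
print(proj('top',px('top',120,200,1.1)))
for n,D in(('top',T),('side',S)):
  X=cloud(n,D).reshape(-1,3); Q=(X-p)@A; m=(abs(Q[:,0])<.06)&(abs(Q[:,1])<.1)&(Q[:,2]<.03)&(Q[:,2]>-.08); q=Q[m]; print(n,m.sum(),q.min(0),q.max(0))
"

```

```text
-1 [140.62361793 194.21585187] [602.05851857 314.02143429] [206.78705714 214.10453578] [237.28084096 142.4402785 ]
0 [128.91155629 193.08811407] [563.02221712 310.26268419] [196.96809293 220.45228139] [215.46310249 156.54496926]
1 [117.27936671 191.96348207] [524.25212926 306.51428575] [186.47216082 227.23778989] [192.14114134 171.62236914]
knob [596.6470324  243.81185532] [167.65288728 223.68325236]
[120.00000001 200.        ]
top 164 [-0.00959199 -0.03659325 -0.07972011] [ 0.00932682  0.03984943 -0.03682869]
side 263 [-0.00719982 -0.03832057 -0.07983894] [ 0.01225916  0.03892117 -0.03401433]
```

```bash
python3 -c "
from h import *
o=r.get_obs();p=np.array(o['eef_pos']);A=np.array(o['eef_rot']).reshape(3,3); w=o['grip_width']/2
ims=[]
for n,(u,v) in(('side',(150,150)),('top',(90,150))):
  I=np.load('pics/%s1.npz'%n[0])['p'][:,:,::-1]; I=cv2.resize(I[v:v+80,u:u+80],(400,400),interpolation=2)
  for s in(-w,w):
    for k in(0,-.02,-.04):
      a=(proj(n,p+A[:,1]*s+A[:,2]*k)-[u,v])*5+2.5; cv2.circle(I,tuple(int(i) for i in a),3,(0,0,255) if k==0 else (0,255,0),1)
  ims.append(I)
cv2.imwrite('pics/m3.png',np.hstack(ims))
t=np.load('pics/top0.npz')['d']; X=cloud('top',t).reshape(-1,3); p0=np.array([.2194,-.5309,.1684]); A0=np.array([[.924,.382,0],[.382,-.924,0],[0,0,-1]])
Q=(X-p0)@A0; m=(abs(Q[:,0])<.06)&(abs(Q[:,1])<.08)&(Q[:,2]<.03)&(Q[:,2]>-.08); print(m.sum(),Q[m].min(0),Q[m].max(0)) if m.any() else 0
"

```

```text
160 [-0.0100398  -0.0638421  -0.07997345] [ 0.01082463  0.05680097 -0.02879923]
```

View pics/m3.png

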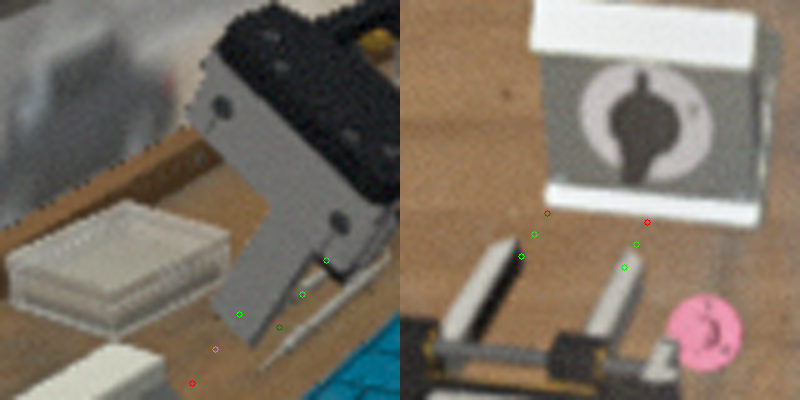

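```bash
python3 -c "
from h import *
import time
p_,d0=snap('side','s2');P_,d1=snap('top','t2')
o=r.get_obs();p=np.array(o['eef_pos']);A=np.array(o['eef_rot']).reshape(3,3);print(o['time'],p)
for n,D in(('top',d1),('side',d0)):
  X=cloud(n,D).reshape(-1,3); Q=(X-p)@A; m=(abs(Q[:,0])<.03)&(abs(Q[:,1])<.06)&(Q[:,2]<.03)&(Q[:,2]>-.075); q=Q[m]
  for s in(-1,1):
    a=q[q[:,1]*s>0]; print(n,s,len(a), a.min(0),a.max(0)) if len(a) else 0
"

```

```text
6.8 [0.50862369 0.31517988 0.13634294]
top -1 60 [-0.01088501 -0.03657758 -0.07450153] [ 0.01054093 -0.02478006 -0.04160208]
top 1 82 [-0.01027989  0.0265591  -0.07497714] [ 0.01071996  0.03968852 -0.0353128 ]
side -1 53 [-0.00460053 -0.03774709 -0.07352731] [ 0.0106342  -0.02532719 -0.03543651]
side 1 174 [-0.00887881  0.0260913  -0.07496864] [ 0.01098122  0.03887839 -0.03753151]
```

```bash
python3 -c "
from h import *
o=r.get_obs();p=np.array(o['eef_pos']);A=np.array(o['eef_rot']).reshape(3,3);np.set_printoptions(precision=3,suppress=True)
X=np.vstack([cloud(n,np.load('pics/%s2.npz'%n[0])['d']).reshape(-1,3) for n in('top','side')]); Q=(X-p)@A; Q=Q[(abs(Q[:,0])<.06)&(abs(Q[:,1])<.12)]
for z in np.arange(-.2,0.005,.01):
  q=Q[(Q[:,2]>z)&(Q[:,2]<z+.01)]
  if len(q)>2: print(round(z,3),len(q),q[:,:2].min(0),q[:,:2].max(0))
im=np.load('pics/s2.npz')['p'][100:260,140:300,::-1]
print(o['force'],o['wrist_torque'])
"

```

```text
-0.2 262 [-0.023 -0.039] [0.025 0.018]
-0.19 342 [-0.029 -0.087] [0.025 0.066]
-0.18 2334 [-0.036 -0.089] [0.036 0.09 ]
-0.17 537 [-0.035 -0.087] [0.035 0.089]
-0.16 794 [-0.035 -0.085] [0.035 0.087]
-0.15 589 [-0.035 -0.081] [0.035 0.083]
-0.14 248 [-0.034 -0.079] [0.035 0.081]
-0.13 31 [-0.009 -0.039] [0.012 0.029]
-0.12 27 [-0.01  -0.039] [0.011 0.038]
-0.11 40 [-0.01  -0.039] [0.007 0.038]
-0.1 79 [-0.01  -0.038] [0.011 0.038]
-0.09 103 [-0.009 -0.036] [0.012 0.039]
-0.08 103 [-0.01  -0.036] [0.011 0.038]
-0.07 114 [-0.01  -0.038] [0.011 0.039]
-0.06 105 [-0.011 -0.038] [0.011 0.04 ]
-0.05 75 [-0.01  -0.035] [0.011 0.039]
-0.04 24 [-0.008 -0.03 ] [0.011 0.032]
[0.309 0.671 1.696] [0.113 0.129 0.023]
```

The depth clouds put the gripper body and fingertips both 36 mm short of the reported TCP along tool z, with no sideways offset. I'll treat the true TCP as the reported one minus 36 mm and check that by touch.

```bash
echo "D=.036" >> h.py; python3 -c "
from h import *
todo(gk+nk*(.012-D),Rk)"
```

```text
t 6.8 p [0.509 0.315 0.136] q [ 42.842   9.088 112.656 -40.963  41.18  -14.114] F [0.309 0.671 1.696]
rot units (tool, now) [-0.04   0.006 -0.004]
shift now-axes [0.056 0.053 6.207]  shift target-axes [0.052 0.027 6.208]
```

Call:
{"op": "carry_out", "data": {"motion": [[0.1, [0.05, 0.05, 1], [0, 0, 0]], [0.1, [0, 0, 1], [0, 0, 0]], [0.1, [0, 0, 1], [0, 0, 0]], [0.1, [0, 0, 1], [0, 0, 0]], [0.1, [0, 0, 0.7], [0, 0, 0]]]}}

```text
time: 7.22
eef_pos: [0.5624, 0.3104, 0.0584]
eef_rot: [[-0.815, 0.099, 0.572], [0.08, 0.995, -0.059], [-0.575, -0.003, -0.818]]
force: [0.5, 0.2, -0.5]
grip_width: 0.0517
finger_force: 0.0
```

Call:
{"op": "carry_out", "data": {"motion": [[0.1, [0, 0, 0.5], [0, 0, 0]], [0.1, [0, 0, 0.5], [0, 0, 0]], [0.1, [0, 0, 0.5], [0, 0, 0]], [0.1, [0, 0, 0], [0, 0, 0]]]}}

```text
time: 7.55
eef_pos: [0.5792, 0.3085, 0.0331]
eef_rot: [[-0.815, 0.099, 0.57], [0.079, 0.995, -0.06], [-0.574, -0.004, -0.819]]
force: [0.4, -0.5, -0.0]
grip_width: 0.0518
finger_force: 0.0
```

```bash
python3 -c "
from h import *
todo(gk+nk*(.012-D),Rk); p,d=snap('side','s3')
cv2.imwrite('pics/m4.png',cv2.resize(p[190:310,110:270,::-1],(800,600),interpolation=2))"
```

```text
t 7.55 p [0.579 0.308 0.033] q [ 36.435  20.359 115.568 -55.544  28.004  -1.403] F [ 0.395 -0.462 -0.026]
rot units (tool, now) [-0.049  0.    -0.005]
shift now-axes [-0.005  0.022 -0.051]  shift target-axes [-0.005  0.022 -0.051]
```

View pics/m4.png

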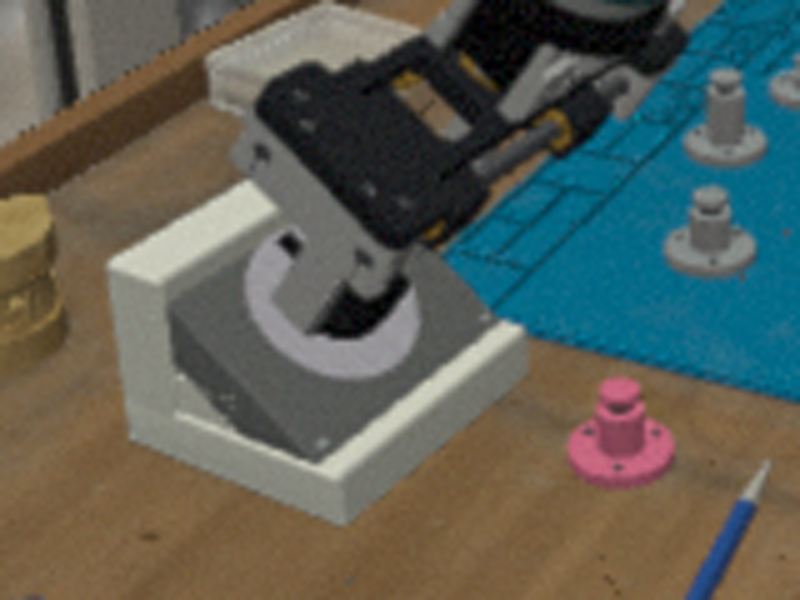

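The fingers straddle the knob bar just above the skirt, with no contact. I'll close them and turn.

Call:
{"op": "carry_out", "data": {"motion": [[-1, [0, 0, 0], [0, 0, 0]], [-1, [0, 0, 0], [0, 0, 0]], [-1, [0, 0, 0], [0, 0, 0]], [-1, [0, 0, 0], [0, 0, 0]], [-1, [0, 0, 0], [0, 0, 0]]], "squeeze": 30}}

```text
time: 8.02
eef_pos: [0.5784, 0.3094, 0.0336]
eef_rot: [[-0.815, 0.098, 0.571], [0.078, 0.995, -0.059], [-0.574, -0.003, -0.819]]
force: [-0.6, -0.4, -1.3]
grip_width: 0.0216
finger_force: 0.0
```

Call:
{"op": "carry_out", "data": {"motion": [[-1, [0, 0, 0], [0, 0, 0.8]], [-1, [0, 0, 0], [0, 0, 0.8]], [-1, [0, 0, 0], [0, 0, 0.8]], [-1, [0, 0, 0], [0, 0, 0.8]], [-1, [0, 0, 0], [0, 0, 0.8]]]}}

```text
time: 8.43
eef_pos: [0.578, 0.3078, 0.0333]
eef_rot: [[-0.703, 0.425, 0.57], [0.48, 0.875, -0.062], [-0.525, 0.23, -0.819]]
force: [-1.2, -2.6, 2.0]
grip_width: 0.0118
finger_force: 29.8
```

```bash
python3 -c "
from h import *
o=r.get_obs();print(o['force'],o['wrist_torque'],o['grip_width'],o['q'])"
```

```text
[-1.15263548 -2.59634096  1.97327872] [-0.27186807  0.11961195 -0.18200473] 0.011806805483719394 [ 36.50718794  20.29551785 115.64037445 -55.52510793  28.13792382
  22.81625441]
```

Call:
{"op": "carry_out", "data": {"motion": [[-1, [0, 0, 0], [0, 0, 0.8]], [-1, [0, 0, 0], [0, 0, 0.8]], [-1, [0, 0, 0], [0, 0, 0.8]], [-1, [0, 0, 0], [0, 0, 0.6]], [-1, [0, 0, 0], [0, 0, 0]]]}}

```text
time: 8.85
eef_pos: [0.5781, 0.308, 0.0334]
eef_rot: [[-0.539, 0.62, 0.57], [0.724, 0.687, -0.061], [-0.43, 0.38, -0.819]]
force: [-1.4, -3.1, 2.2]
grip_width: 0.0115
finger_force: 29.8
```

```bash
cat > tq.py <<'E'
from h import *
o=r.get_obs();A=np.array(o['eef_rot']).reshape(3,3);np.set_printoptions(precision=3,suppress=True)
print(o['time'],'Ft',A.T@o['force'],'Tt',A.T@o['wrist_torque'],o['grip_width'],o['finger_force'],'turn',np.degrees(np.arctan2(*(Rk.T@A)[[1,0],0])), 'tau6',o['tau'])
E
python3 tq.py
```

```text
8.85 Ft [-2.418 -2.134 -2.43 ] Tt [ 0.389 -0.266 -0.03 ] 0.011524474384171052 29.83142852783203 turn 42.02689797597979 tau6 [  0.91  -36.698 -17.614  -1.165  -1.058   0.548]
```

Call:
{"op": "carry_out", "data": {"motion": [[-1, [0, 0, 0], [0, 0, 0.7]], [-1, [0, 0, 0], [0, 0, 0.7]], [-1, [0, 0, 0], [0, 0, 0.6]], [-1, [0, 0, 0], [0, 0, 0]]]}}

```text
time: 9.18
eef_pos: [0.5782, 0.3081, 0.0334]
eef_rot: [[-0.4, 0.718, 0.57], [0.851, 0.522, -0.061], [-0.342, 0.461, -0.819]]
force: [-2.2, -3.0, 2.8]
grip_width: 0.0121
finger_force: 29.8
```

```bash
python3 tq.py
```

```text
9.1833 Ft [-2.627 -1.911 -3.342] Tt [ 0.336 -0.431 -0.1  ] 0.012108475208744625 29.82805162668228 turn 53.9416506091806 tau6 [  1.062 -36.219 -17.597  -1.097  -1.239   0.558]
```

Call:
{"op": "carry_out", "data": {"motion": [[-1, [0, 0, 0], [0, 0, 0.5]], [-1, [0, 0, 0], [0, 0, 0.5]], [-1, [0, 0, 0], [0, 0, 0]]]}}

```text
time: 9.43
eef_pos: [0.5783, 0.3082, 0.0335]
eef_rot: [[-0.324, 0.754, 0.571], [0.899, 0.433, -0.061], [-0.293, 0.493, -0.819]]
force: [-1.9, -3.0, 5.0]
grip_width: 0.0123
finger_force: 30.4
```

```bash
python3 tq.py
```

```text
9.4333 Ft [-3.524 -0.217 -4.973] Tt [ 0.311 -0.561 -0.466] 0.012254221394667792 30.38641660779831 turn 59.78518990821841 tau6 [  0.92  -35.865 -17.689  -0.691  -1.412   0.868]
```

Call:
{"op": "carry_out", "data": {"motion": [[-1, [0, 0, 0], [0, 0, 0.5]], [-1, [0, 0, 0], [0, 0, 0.3]], [-1, [0, 0, 0], [0, 0, 0]]]}}

```text
time: 9.68
eef_pos: [0.5783, 0.3085, 0.0333]
eef_rot: [[-0.261, 0.779, 0.571], [0.932, 0.357, -0.06], [-0.251, 0.516, -0.819]]
force: [-2.5, -3.1, 4.6]
grip_width: 0.0131
finger_force: 31.7
```

```bash
python3 tq.py;  python3 -c "
from h import *
p,d=snap('side','s4');P,D=snap('top','t4')
cv2.imwrite('pics/m5.png',np.hstack([cv2.resize(p[215:295,120:200,::-1],(400,400),interpolation=2),cv2.resize(P[140:200,110:170,::-1],(400,400),interpolation=2)]))"
```

```text
9.6833 Ft [-3.341 -0.68  -5.031] Tt [ 0.269 -0.587 -0.638] 0.013094768779630365 31.742677493020892 turn 64.52666637953398 tau6 [  0.583 -35.889 -17.738  -0.583  -1.37    0.863]
```

View pics/m5.png

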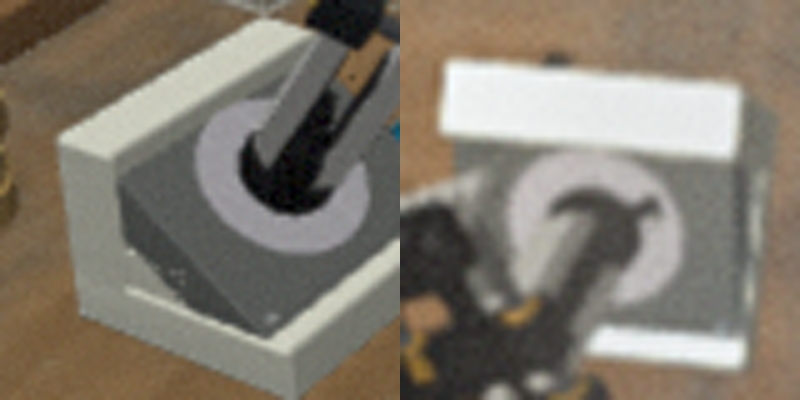

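The torque has jumped to 0.64 N·m and the lug at (650,208) in the right panel has met the pin. I'll hold, then release and retreat.

Call:
{"op": "carry_out", "data": {"motion": [[-1, [0, 0, 0], [0, 0, 0]], [-1, [0, 0, 0], [0, 0, 0]], [-1, [0, 0, 0], [0, 0, 0]], [0.35, [0, 0, 0], [0, 0, 0]], [0.35, [0, 0, 0], [0, 0, 0]]]}}

```text
time: 10.2
eef_pos: [0.5778, 0.3087, 0.0324]
eef_rot: [[-0.258, 0.781, 0.569], [0.934, 0.353, -0.06], [-0.248, 0.516, -0.82]]
force: [0.2, -2.8, 0.7]
grip_width: 0.0234
finger_force: 1.2
```

Call:
{"op": "carry_out", "data": {"motion": [[0.35, [0, 0, 0], [0, 0, 0]], [0.35, [0, 0, 0], [0, 0, 0]], [0.35, [0, 0, 0], [0, 0, 0]], [0.35, [0, 0, -0.5], [0, 0, 0]], [0.35, [0, 0, -1], [0, 0, 0]]]}}

```text
time: 10.62
eef_pos: [0.5613, 0.3114, 0.0562]
eef_rot: [[-0.259, 0.781, 0.568], [0.934, 0.353, -0.059], [-0.247, 0.516, -0.821]]
force: [0.4, 0.1, -0.3]
grip_width: 0.0564
finger_force: 0.0
```

Call:
{"op": "carry_out", "data": {"motion": [[0.35, [0, 0, -1], [0, 0, 0]], [0.35, [0, 0, -1], [0, 0, 0]], [0.35, [0, 0, -1], [0, 0, 0]], [0.35, [0, 0, -1], [0, 0, 0]], [0.35, [0, 0, -1], [0, 0, 0]]]}}

```text
time: 11.03
eef_pos: [0.504, 0.3183, 0.1408]
eef_rot: [[-0.259, 0.779, 0.571], [0.934, 0.353, -0.056], [-0.245, 0.519, -0.819]]
force: [0.1, 0.0, -0.7]
grip_width: 0.0636
finger_force: 0.0
```

Call:
{"op": "carry_out", "data": {"motion": [[0.35, [0, 0, -1], [0, 0, 0]], [0.35, [0, 0, -1], [0, 0, 0]], [0.35, [0, 0, -1], [0, 0, 0]], [0.35, [0, 0, 0], [0, 0, 0]], [0.35, [0, 0, 0], [0, 0, 0]]]}}

```text
time: 11.45
eef_pos: [0.4704, 0.322, 0.1899]
eef_rot: [[-0.26, 0.778, 0.572], [0.934, 0.353, -0.056], [-0.245, 0.52, -0.818]]
force: [0.2, -0.1, -0.0]
grip_width: 0.0637
finger_force: 0.0
```

```bash
python3 -c "
from h import *
P,D=snap('top','t5'); p,d=snap('side','s5')
cs=np.array([.489,-.3025,.070]); R=Rh(6.5)
todo(cs+[0,0,.13-.019],R)
# knob bar check: direction of dark bar from points 26-42mm above panel
for n,dd in(('top',D),('side',d)):
  Q=cloud(n,dd).reshape(-1,3); h=(Q-gk)@nk; e=(Q-gk)@Rk; m=(h>.026)&(h<.04)&(np.hypot(e[:,0],e[:,1])<.03); l=cv2.fitLine(e[m][:,:2].astype(np.float32),2,0,.01,.01).ravel(); print(n,m.sum(),'bar dir deg',np.degrees(np.arctan2(l[1],l[0])))
"
```

```text
t 11.55 p [0.47  0.32  0.188] q [ 47.056   4.373 109.729 -36.981  49.496  47.865] F [-0.2    0.165  0.541]
rot units (tool, now) [ 5.993 -2.921 16.593]
shift now-axes [-29.244 -10.442   2.665]  shift target-axes [-2.585 31.057  0.343]
top 77 bar dir deg -0.50814337
side 163 bar dir deg -0.20878604
```

The knob reads about 0 again. Next I'll turn the tool to vertical and travel to the cradle.

Call:
{"op": "carry_out", "data": {"motion": [[0.35, [0, 0, 0], [0.333, -0.162, 0.922]], [0.35, [0, 0, 0], [0.333, -0.162, 0.922]], [0.35, [0, 0, 0], [0.333, -0.162, 0.922]], [0.35, [0, 0, 0], [0.333, -0.162, 0.922]], [0.35, [0, 0, 0], [0.333, -0.162, 0.922]]]}}

```text
time: 11.97
eef_pos: [0.4702, 0.3201, 0.1869]
eef_rot: [[0.2, 0.885, 0.421], [0.976, -0.143, -0.164], [-0.084, 0.444, -0.892]]
force: [-0.1, 0.6, -1.4]
grip_width: 0.0633
finger_force: 0.0
```

Call:
{"op": "carry_out", "data": {"motion": [[0.35, [0, 0, 0], [0.333, -0.162, 0.922]], [0.35, [0, 0, 0], [0.333, -0.162, 0.922]], [0.35, [0, 0, 0], [0.333, -0.162, 0.922]], [0.35, [0, 0, 0], [0.333, -0.162, 0.922]], [0.35, [0, 0, 0], [0.333, -0.162, 0.922]]]}}

```text
time: 12.38
eef_pos: [0.4705, 0.3201, 0.1868]
eef_rot: [[0.63, 0.738, 0.24], [0.776, -0.606, -0.173], [0.018, 0.296, -0.955]]
force: [0.1, -1.3, -0.3]
grip_width: 0.0635
finger_force: 0.0
```

Call:
{"op": "carry_out", "data": {"motion": [[0.35, [0, 0, 0], [0.333, -0.162, 0.922]], [0.35, [0, 0, 0], [0.333, -0.162, 0.922]], [0.35, [0, 0, 0], [0.333, -0.162, 0.922]], [0.35, [0, 0, 0], [0.333, -0.162, 0.922]], [0.35, [0, 0, 0], [0.333, -0.162, 0.922]]]}}

```text
time: 12.8
eef_pos: [0.4708, 0.3199, 0.1868]
eef_rot: [[0.921, 0.383, 0.073], [0.388, -0.917, -0.087], [0.034, 0.109, -0.993]]
force: [-0.6, 0.2, 0.0]
grip_width: 0.0636
finger_force: 0.0
```

Call:
{"op": "carry_out", "data": {"motion": [[0.35, [0, 0, 0], [0.333, -0.162, 0.922]], [0.35, [0, 0, 0], [0.333, -0.162, 0.922]], [0.35, [0, 0, 0], [0.333, -0.162, 0.922]], [0.35, [0, 0, 0], [0, 0, 0]], [0.35, [0, 0, 0], [0, 0, 0]]]}}

```text
time: 13.22
eef_pos: [0.4706, 0.3192, 0.1872]
eef_rot: [[0.994, 0.113, -0.001], [0.113, -0.994, -0.001], [-0.001, 0.001, -1.0]]
force: [0.2, 0.3, 0.1]
grip_width: 0.0635
finger_force: 0.0
```

```bash
python3 -c "
from h import *
cs=np.array([.489,-.3025,.070]); R=Rh(6.5)
todo(cs+[0,0,.13-.019],R)"
```

```text
t 13.2167 p [0.471 0.319 0.187] q [ 27.164  14.768  85.13   -0.031  80.168 110.706] F [0.158 0.323 0.062]
rot units (tool, now) [ 0.009  0.008 -0.006]
shift now-axes [-2.587 30.993  0.339]  shift target-axes [-2.607 30.992  0.309]
```

Call:
{"op": "carry_out", "data": {"motion": [[0.35, [-0.084, 1, 0], [0, 0, 0]], [0.35, [-0.084, 1, 0], [0, 0, 0]], [0.35, [-0.084, 1, 0], [0, 0, 0]], [0.35, [-0.084, 1, 0], [0, 0, 0]], [0.35, [-0.084, 1, 0], [0, 0, 0]]]}}

```text
time: 13.63
eef_pos: [0.4725, 0.2195, 0.188]
eef_rot: [[0.993, 0.116, 0.0], [0.116, -0.993, -0.0], [0.0, 0.0, -1.0]]
force: [0.1, 0.5, -0.1]
grip_width: 0.0634
finger_force: 0.0
```

Call:
{"op": "carry_out", "data": {"motion": [[0.35, [-0.084, 1, 0], [0, 0, 0]], [0.35, [-0.084, 1, 0], [0, 0, 0]], [0.35, [-0.084, 1, 0], [0, 0, 0]], [0.35, [-0.084, 1, 0], [0, 0, 0]], [0.35, [-0.084, 1, 0], [0, 0, 0]]]}}

```text
time: 14.05
eef_pos: [0.4755, 0.1191, 0.188]
eef_rot: [[0.993, 0.116, 0.0], [0.116, -0.993, -0.0], [0.0, 0.0, -1.0]]
force: [0.1, 0.4, 0.5]
grip_width: 0.0633
finger_force: 0.0
```

Call:
{"op": "carry_out", "data": {"motion": [[0.35, [-0.084, 1, 0], [0, 0, 0]], [0.35, [-0.084, 1, 0], [0, 0, 0]], [0.35, [-0.084, 1, 0], [0, 0, 0]], [0.35, [-0.084, 1, 0], [0, 0, 0]], [0.35, [-0.084, 1, 0], [0, 0, 0]]]}}

```text
time: 14.47
eef_pos: [0.4785, 0.0188, 0.188]
eef_rot: [[0.993, 0.116, 0.0], [0.116, -0.993, -0.0], [0.0, 0.0, -1.0]]
force: [-0.4, 0.0, -0.1]
grip_width: 0.0632
finger_force: 0.0
```

Call:
{"op": "carry_out", "data": {"motion": [[0.35, [-0.084, 1, 0], [0, 0, 0]], [0.35, [-0.084, 1, 0], [0, 0, 0]], [0.35, [-0.084, 1, 0], [0, 0, 0]], [0.35, [-0.084, 1, 0], [0, 0, 0]], [0.35, [-0.084, 1, 0], [0, 0, 0]]]}}

```text
time: 14.88
eef_pos: [0.4815, -0.0814, 0.1879]
eef_rot: [[0.993, 0.116, -0.0], [0.116, -0.993, 0.0], [0.0, -0.0, -1.0]]
force: [-0.6, -0.8, -0.1]
grip_width: 0.0636
finger_force: 0.0
```

Call:
{"op": "carry_out", "data": {"motion": [[0.35, [-0.084, 1, 0], [0, 0, 0]], [0.35, [-0.084, 1, 0], [0, 0, 0]], [0.35, [-0.084, 1, 0], [0, 0, 0]], [0.35, [-0.084, 1, 0], [0, 0, 0]], [0.35, [-0.084, 1, 0], [0, 0, 0]]]}}

```text
time: 15.3
eef_pos: [0.4845, -0.1817, 0.1878]
eef_rot: [[0.993, 0.116, -0.0], [0.116, -0.993, 0.0], [-0.0, -0.0, -1.0]]
force: [-0.8, -0.1, -0.0]
grip_width: 0.0635
finger_force: 0.0
```

Call:
{"op": "carry_out", "data": {"motion": [[0.35, [-0.084, 1, 0], [0, 0, 0]], [0.35, [-0.084, 1, 0], [0, 0, 0]], [0.35, [-0.084, 1, 0], [0, 0, 0]], [0.35, [-0.084, 1, 0], [0, 0, 0]], [0.35, [-0.084, 1, 0], [0, 0, 0]]]}}

```text
time: 15.72
eef_pos: [0.4876, -0.282, 0.1876]
eef_rot: [[0.993, 0.116, -0.0], [0.116, -0.993, 0.001], [-0.0, -0.001, -1.0]]
force: [0.4, 0.3, -0.7]
grip_width: 0.0635
finger_force: 0.0
```

Call:
{"op": "carry_out", "data": {"motion": [[0.35, [-0.084, 1, 0], [0, 0, 0]], [0.35, [0, 0, 0], [0, 0, 0]], [0.35, [0, 0, 0], [0, 0, 0]], [0.35, [0, 0, 0], [0, 0, 0]]]}}

```text
time: 16.05
eef_pos: [0.488, -0.3003, 0.1878]
eef_rot: [[0.993, 0.114, -0.0], [0.114, -0.993, 0.002], [-0.0, -0.002, -1.0]]
force: [-0.2, -1.4, 0.3]
grip_width: 0.0632
finger_force: 0.0
```

```bash
cat > g.py <<'E'
from h import *
cs=np.array([.489,-.3025,.070]); R=Rh(6.5)
todo(cs+[0,0,-.0188-D],R)
P,DD=snap('top','t6'); p,d=snap('side','s6')
# fingers in top/side cloud relative to tool, and stylus too
o=r.get_obs();q0=np.array(o['eef_pos']);A=np.array(o['eef_rot']).reshape(3,3)
for n,dd in(('top',DD),('side',d)):
  X=cloud(n,dd).reshape(-1,3);Q=(X-q0)@A
  m=(abs(Q[:,0])<.03)&(abs(Q[:,1])<.06)&(Q[:,2]<.0)&(Q[:,2]>-.09)
  for s in(-1,1):
    q=Q[m&(Q[:,1]*s>0)]; 
    if len(q): print(n,'finger',s,len(q),q.min(0),q.max(0))
  m=(X[:,2]>.067)&(X[:,2]<.085)&(abs(X[:,0]-.489)<.06)&(abs(X[:,1]+.3025)<.03)
  q=X[m]; print(n,'styl',len(q),q.mean(0) if len(q) else 0)
cv2.imwrite('pics/m6.png',np.hstack([cv2.resize(p[110:200,270:360,::-1],(400,400),interpolation=2),cv2.resize(P[150:240,320:410,::-1],(400,400),interpolation=2)]))
E
python3 g.py
```

```text
t 16.05 p [ 0.488 -0.3    0.188] q [-38.626  15.127  84.542   0.084  80.415  44.813] F [-0.183 -1.367  0.284]
rot units (tool, now) [-0.02   0.     0.008]
shift now-axes [0.038 0.134 8.629]  shift target-axes [0.038 0.116 8.629]
top styl 13 [ 0.537 -0.296  0.072]
side finger -1 124 [-0.01  -0.048 -0.09 ] [ 0.01  -0.03  -0.039]
side finger 1 69 [-0.01   0.028 -0.088] [ 0.001  0.049 -0.039]
side styl 139 [ 0.49  -0.301  0.074]
```

View pics/m6.png

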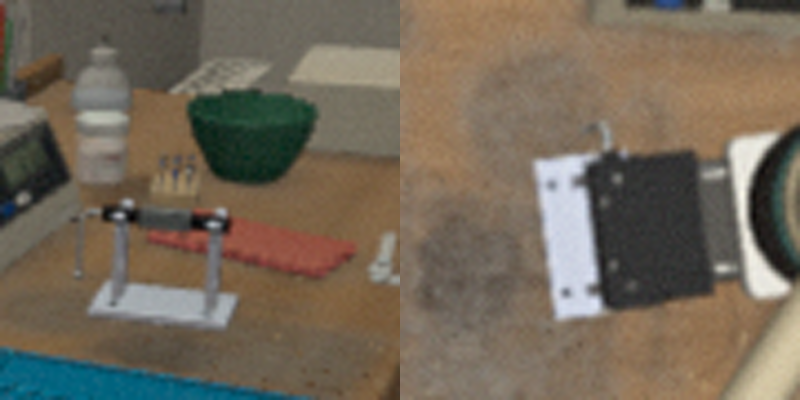

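The approach to the stylus is aligned. I'll descend and grip it firmly.

Call:
{"op": "carry_out", "data": {"motion": [[0.35, [0.04, 0.12, 1], [0, 0, 0]], [0.35, [0, 0, 1], [0, 0, 0]], [0.35, [0, 0, 1], [0, 0, 0]], [0.35, [0, 0, 1], [0, 0, 0]], [0.35, [0, 0, 1], [0, 0, 0]]]}}

```text
time: 16.57
eef_pos: [0.4894, -0.3026, 0.0879]
eef_rot: [[0.993, 0.114, 0.001], [0.114, -0.993, 0.0], [0.001, -0.0, -1.0]]
force: [-0.2, -0.7, 0.4]
grip_width: 0.0632
finger_force: 0.0
```

Call:
{"op": "carry_out", "data": {"motion": [[0.35, [0, 0, 0.9], [0, 0, 0]], [0.35, [0, 0, 0.9], [0, 0, 0]], [0.35, [0, 0, 0.9], [0, 0, 0]], [0.35, [0, 0, 0.9], [0, 0, 0]], [0.35, [0, 0, 0], [0, 0, 0]]]}}

```text
time: 16.98
eef_pos: [0.4871, -0.3007, 0.0134]
eef_rot: [[0.993, 0.114, -0.004], [0.114, -0.993, 0.005], [-0.004, -0.006, -1.0]]
force: [-0.3, 0.8, -0.1]
grip_width: 0.0637
finger_force: 0.0
```

Call:
{"op": "carry_out", "data": {"motion": [[-1, [0, 0, 0], [0, 0, 0]], [-1, [0, 0, 0], [0, 0, 0]], [-1, [0, 0, 0], [0, 0, 0]], [-1, [0, 0, 0], [0, 0, 0]], [-1, [0, 0, 0], [0, 0, 0]]], "squeeze": 12}}

```text
time: 17.4
eef_pos: [0.4899, -0.3041, 0.0174]
eef_rot: [[0.994, 0.113, 0.002], [0.113, -0.994, -0.001], [0.002, 0.001, -1.0]]
force: [-0.3, 0.1, 0.1]
grip_width: 0.0333
finger_force: 0.0
```

Call:
{"op": "carry_out", "data": {"motion": [[-1, [0, 0, 0], [0, 0, 0]], [-1, [0, 0, 0], [0, 0, 0]], [-1, [0, 0, 0], [0, 0, 0]]]}}

```text
time: 17.65
eef_pos: [0.4894, -0.3038, 0.0166]
eef_rot: [[0.994, 0.113, 0.001], [0.113, -0.994, 0.0], [0.001, -0.0, -1.0]]
force: [-0.0, 0.4, -0.3]
grip_width: 0.0137
finger_force: 0.0
```

```bash
python3 -c "
from h import *
todo(np.array([.489,-.3025,.0152]),Rh(6.5))";python3 tq.py
```

```text
t 17.65 p [ 0.489 -0.304  0.017] q [-38.796  22.959  98.873   0.071  58.137  44.701] F [-0.049  0.38  -0.322]
rot units (tool, now) [-0.003 -0.011 -0.006]
shift now-axes [-0.012 -0.067  0.068]  shift target-axes [-0.012 -0.067  0.068]
17.65 Ft [-0.006 -0.383  0.322] Tt [ 0.043 -0.034  0.026] 0.01366231216742525 0.0 turn 165.50635505381214 tau6 [  0.016 -43.447 -19.487   0.06   -0.045   0.   ]
```

Call:
{"op": "carry_out", "data": {"motion": [[-1, [0, 0, 0], [0, 0, 0]], [-1, [0, 0, 0], [0, 0, 0]], [-1, [0, 0, 0], [0, 0, 0]]]}}

```text
time: 17.9
eef_pos: [0.4895, -0.3043, 0.0165]
eef_rot: [[0.994, 0.113, 0.001], [0.113, -0.994, -0.0], [0.001, 0.0, -1.0]]
force: [-0.5, -1.8, 0.6]
grip_width: 0.0118
finger_force: 12.0
```

Call:
{"op": "carry_out", "data": {"motion": [[-1, [0, 0, 0], [0, 0, 0]], [-1, [0, 0, 0], [0, 0, 0]]], "squeeze": 60}}

```text
time: 18.07
eef_pos: [0.4896, -0.3043, 0.0166]
eef_rot: [[0.994, 0.113, 0.001], [0.113, -0.994, -0.0], [0.001, 0.0, -1.0]]
force: [0.6, -3.2, 1.4]
grip_width: 0.0111
finger_force: 60.0
```

```bash
python3 -c "
from h import *
todo(np.array([.489,-.3025,.0152]),Rh(6.5))";python3 tq.py
```

```text
t 18.0667 p [ 0.49  -0.304  0.017] q [-38.805  22.971  98.853   0.038  58.106  44.7  ] F [ 0.646 -3.228  1.371]
rot units (tool, now) [ 0.005 -0.012 -0.004]
shift now-axes [-0.018 -0.094  0.068]  shift target-axes [-0.018 -0.094  0.068]
18.0667 Ft [ 0.28   3.281 -1.369] Tt [-0.406 -0.168 -0.072] 0.011121404383347683 59.99565660953522 turn 165.4958960164984 tau6 [  1.059 -42.664 -18.313   0.66    0.402   0.05 ]
```

Call:
{"op": "carry_out", "data": {"motion": [[-1, [0, 0, -0.2], [0, 0, 0]], [-1, [0, 0, -0.6], [0, 0, 0]], [-1, [0, 0, -1], [0, 0, 0]], [-1, [0, 0, -1], [0, 0, 0]], [-1, [0, 0, -1], [0, 0, 0]]]}}

```text
time: 18.48
eef_pos: [0.4886, -0.3025, 0.0927]
eef_rot: [[0.994, 0.112, -0.001], [0.112, -0.994, 0.003], [-0.0, -0.003, -1.0]]
force: [0.4, -0.2, -0.1]
grip_width: 0.0112
finger_force: 60.0
```

Call:
{"op": "carry_out", "data": {"motion": [[-1, [0, 0, -1], [0, 0, 0]], [-1, [0, 0, -0.6], [0, 0, 0]], [-1, [0, 0, 0], [0, 0, 0]], [-1, [0, 0, 0], [0, 0, 0]]]}}

```text
time: 18.82
eef_pos: [0.4892, -0.3032, 0.1245]
eef_rot: [[0.994, 0.113, 0.001], [0.113, -0.994, 0.001], [0.001, -0.001, -1.0]]
force: [-0.7, -0.3, -0.9]
grip_width: 0.0115
finger_force: 60.0
```

```bash
cat > st.py <<'E'
from h import *
import sys
k=sys.argv[1]
P,DD=snap('top','t'+k); p,d=snap('side','s'+k)
o=r.get_obs();q0=np.array(o['eef_pos']);A=np.array(o['eef_rot']).reshape(3,3)
np.set_printoptions(precision=4,suppress=True)
I=[]
# expected tip in tool frame (origin at grasp point): stylus x=tool x
q=q0+A@[.062,0,-D-.0188+.053]; print('pose',q0,A[:,0],'w',o['grip_width'],o['finger_force'],'exp tip',q)
for n,X in(('side',p),('top',P)):
  u,v=proj(n,q); u0,v0=int(u)-40,int(v)-40; J=cv2.resize(X[v0:v0+80,u0:u0+80,::-1],(400,400),interpolation=2)
  cv2.circle(J,(int((u-u0)*5+2.5),int((v-v0)*5+2.5)),3,(0,0,255),1); I.append(J); print(n,(u0,v0))
cv2.imwrite('pics/st%s.png'%k,np.hstack(I))
for n,dd in(('top',DD),('side',d)):
  Q=(cloud(n,dd).reshape(-1,3)-q0)@A+[0,0,D+.0188]
  for nm,lo,hi in(('handle',.02,.055),('wire',.055,.075)):
    m=(Q[:,0]>lo)&(Q[:,0]<hi)&(abs(Q[:,1])<.02)&(abs(Q[:,2])<(.012 if nm=='handle' else .06)); a=Q[m]
    if m.sum()>2: print(n,nm,m.sum(),a.mean(0),a.min(0),a.max(0))
  m=(Q[:,0]<-.02)&(Q[:,0]>-.06)&(abs(Q[:,1])<.02)&(abs(Q[:,2])<.012);a=Q[m]
  if m.sum()>2: print(n,'rear',m.sum(),a.mean(0),a.min(0))
E
python3 st.py 7
```

```text
pose [ 0.4884 -0.3028  0.1231] [ 0.9936  0.1127 -0.0009] w 0.011346261975365889 59.995930194854736 exp tip [ 0.55   -0.2958  0.1248]
side (248, 101)
top (331, 135)
top handle 29 [ 0.0412 -0.0023 -0.0031] [ 0.0319 -0.0078 -0.0077] [0.0534 0.0047 0.001 ]
top wire 15 [ 0.0602 -0.0022  0.0205] [ 0.0558 -0.0042 -0.0003] [ 0.0629 -0.      0.0487]
top rear 20 [-0.0416 -0.0031 -0.0022] [-0.0475 -0.0066 -0.0064]
side handle 34 [ 0.0346 -0.0032 -0.0029] [ 0.0201 -0.0103 -0.0079] [0.0536 0.0032 0.0019]
side wire 20 [ 0.0606 -0.0003  0.0225] [ 0.0552 -0.0051 -0.0023] [0.0633 0.0028 0.0497]
side rear 36 [-0.0343 -0.0029 -0.0019] [-0.0464 -0.0094 -0.0068]
```

View pics/st7.png

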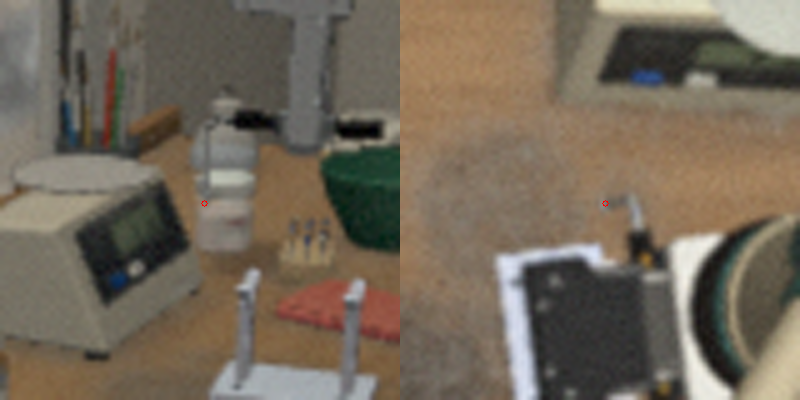

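The stylus is held level. The ball tip is at about (207,200) in the side panel and (607,203) in the top panel, matching the prediction to within about 2 mm. Now to the low post.

Call:
{"op": "carry_out", "data": {"motion": [[-1, [-0.066, -0.98, 0], [0, 0, 0]], [-1, [-0.066, -0.98, 0], [0, 0, 0]], [-1, [-0.066, -0.98, 0], [0, 0, 0]], [-1, [-0.066, -0.98, 0], [0, 0, 0]], [-1, [-0.066, -0.98, 0], [0, 0, 0]]]}}

```text
time: 19.33
eef_pos: [0.4703, -0.2056, 0.1228]
eef_rot: [[0.994, 0.112, -0.002], [0.112, -0.994, 0.003], [-0.002, -0.003, -1.0]]
force: [0.1, 0.3, -0.7]
grip_width: 0.0115
finger_force: 60.0
```

Call:
{"op": "carry_out", "data": {"motion": [[-1, [-0.066, -0.98, 0], [0, 0, 0]], [-1, [-0.066, -0.98, 0], [0, 0, 0]], [-1, [-0.066, -0.98, 0], [0, 0, 0]], [-1, [-0.066, -0.98, 0], [0, 0, 0]], [-1, [-0.066, -0.98, 0], [0, 0, 0]]]}}

```text
time: 19.75
eef_pos: [0.4526, -0.109, 0.123]
eef_rot: [[0.994, 0.112, -0.002], [0.112, -0.994, 0.002], [-0.002, -0.002, -1.0]]
force: [0.7, -0.1, -2.3]
grip_width: 0.0114
finger_force: 60.0
```

Call:
{"op": "carry_out", "data": {"motion": [[-1, [-0.066, -0.98, 0], [0, 0, 0]], [-1, [-0.066, -0.98, 0], [0, 0, 0]], [-1, [-0.066, -0.98, 0], [0, 0, 0]], [-1, [0, 0, 1], [0, 0, 0]], [-1, [0, 0, 1], [0, 0, 0]]]}}

```text
time: 20.17
eef_pos: [0.4432, -0.0513, 0.0839]
eef_rot: [[0.993, 0.115, 0.001], [0.115, -0.993, 0.001], [0.002, -0.001, -1.0]]
force: [0.1, -0.2, -1.0]
grip_width: 0.0114
finger_force: 60.0
```

Call:
{"op": "carry_out", "data": {"motion": [[-1, [0, 0, 1], [0, 0, 0]], [-1, [0, 0, 0.8], [0, 0, 0]], [-1, [0, 0, 0.2], [0, 0, 0]], [-1, [0, 0, 0], [0, 0, 0]], [-1, [0, 0, 0], [0, 0, 0]]]}}

```text
time: 20.58
eef_pos: [0.4434, -0.0524, 0.0443]
eef_rot: [[0.994, 0.113, -0.0], [0.113, -0.994, 0.001], [0.0, -0.001, -1.0]]
force: [-0.1, 0.2, -0.7]
grip_width: 0.0114
finger_force: 60.0
```

```bash
cat >> h.py <<'E'
caps=dict(low=np.array([.504,-.0433,.025]),mid=np.array([.4805,.138,.035]),tall=np.array([.518,.036,.045]))
def totip(P):
    o=r.get_obs();q=np.array(o['eef_pos']);A=np.array(o['eef_rot']).reshape(3,3); t=q+A@[.062,-.001,-.0038]
    print('tip',t,'p',q,'units to go (tool)',A.T@(P-t)/.02,'F',o['force'])
E
python3 -c "
from h import *
totip(caps['low'])"; python3 st.py 8
```

```text
tip [ 0.5048971  -0.04444691  0.04812198] p [ 0.44340376 -0.0524182   0.04431823] units to go (tool) [-0.03816251 -0.06081977  1.15616175] F [-0.08803879  0.18877172 -0.69191896]
pose [ 0.4444 -0.0527  0.0452] [0.9936 0.1125 0.0023] w 0.01133630911594929 59.99592661857605 exp tip [ 0.506  -0.0457  0.0472]
side (231, 154)
top (231, 154)
side handle 49 [ 0.0335 -0.0029 -0.0014] [ 0.0201 -0.0092 -0.0066] [0.0536 0.0019 0.0058]
side wire 23 [ 0.0598 -0.0011  0.024 ] [ 0.0557 -0.005   0.0005] [0.0621 0.0031 0.0511]
side rear 51 [-0.0341 -0.0027 -0.0016] [-0.0471 -0.007  -0.0061]
```

View pics/st8.png

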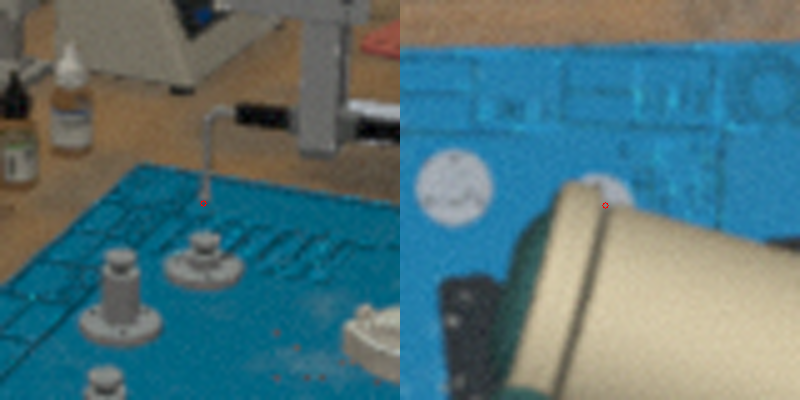

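The side panel shows the tip at (204,203) directly above the low cap at (204,240). I'll press down gently.

Call:
{"op": "carry_out", "data": {"motion": [[-1, [-0.04, -0.03, 0.6], [0, 0, 0]], [-1, [0, 0, 0.4], [0, 0, 0]], [-1, [0, 0, 0.1], [0, 0, 0]], [-1, [0, 0, 0.1], [0, 0, 0]], [-1, [0, 0, 0], [0, 0, 0]]]}}

```text
time: 21.1
eef_pos: [0.4427, -0.052, 0.0207]
eef_rot: [[0.994, 0.113, 0.001], [0.113, -0.994, 0.001], [0.001, -0.001, -1.0]]
force: [-0.6, -0.0, 2.3]
grip_width: 0.0111
finger_force: 60.0
```

```bash
python3 -c "
from h import *
totip(caps['low'])"
```

```text
tip [ 0.50416959 -0.04402011  0.02453262] p [ 0.44267966 -0.05199556  0.02068286] units to go (tool) [-0.00435071 -0.03674587 -0.02334991] F [-0.60650225 -0.01001121  2.28535113]
```

Call:
{"op": "carry_out", "data": {"motion": [[-1, [0, 0, 0.1], [0, 0, 0]], [-1, [0, 0, 0], [0, 0, 0]], [-1, [0, 0, 0], [0, 0, 0]]]}}

```text
time: 21.35
eef_pos: [0.443, -0.0521, 0.0188]
eef_rot: [[0.994, 0.113, 0.001], [0.113, -0.994, 0.0], [0.001, -0.0, -1.0]]
force: [-0.7, 0.2, 2.5]
grip_width: 0.0121
finger_force: 60.0
```

```bash
python3 -c "
from h import *
totip(caps['low']);print(r.get_obs()['wrist_torque'])"
```

```text
tip [ 0.50447272 -0.04410251  0.02273079] p [ 0.44298608 -0.05208242  0.01883794] units to go (tool) [-0.01879337 -0.04256383 -0.11347747] F [-0.66205376  0.21812937  2.52622332]
[-0.02810562  0.05757872 -0.02857405]
```

Call:
{"op": "carry_out", "data": {"motion": [[-1, [0, 0, 0.1], [0, 0, 0]], [-1, [0, 0, 0], [0, 0, 0]], [-1, [0, 0, 0], [0, 0, 0]]]}}

```text
time: 21.6
eef_pos: [0.4426, -0.0521, 0.017]
eef_rot: [[0.994, 0.113, 0.001], [0.113, -0.994, 0.0], [0.001, -0.0, -1.0]]
force: [-3.2, -0.6, 6.4]
grip_width: 0.0115
finger_force: 60.0
```

Call:
{"op": "carry_out", "data": {"motion": [[-1, [0, 0, 0], [0, 0, 0]]]}}

```text
time: 21.68
eef_pos: [0.4426, -0.0521, 0.017]
eef_rot: [[0.994, 0.113, 0.001], [0.113, -0.994, 0.0], [0.001, -0.0, -1.0]]
force: [-3.9, -0.6, 6.5]
grip_width: 0.0114
finger_force: 60.0
```

```bash
python3 st.py 9; python3 -c "
from h import *
totip(caps['low'])
for i in (9,):
  X=cloud('side',np.load('pics/s9.npz')['d']).reshape(-1,3);m=(np.hypot(X[:,0]-.504,X[:,1]+.043)<.008)&(X[:,2]<.032);print(np.sort(X[m][:,2])[-12:])
  X=cloud('side',np.load('pics/s8.npz')['d']).reshape(-1,3);m=(np.hypot(X[:,0]-.504,X[:,1]+.043)<.008)&(X[:,2]<.032);print(np.sort(X[m][:,2])[-12:])"
```

```text
pose [ 0.4426 -0.0521  0.017 ] [0.9936 0.1128 0.0009] w 0.01150171450905741 59.99913811683655 exp tip [ 0.5042 -0.0451  0.0189]
side (231, 163)
top (230, 155)
top wire 11 [0.065  0.0011 0.0455] [ 0.0585 -0.0045  0.0072] [0.071  0.0101 0.0582]
side handle 50 [ 0.0347 -0.003  -0.0025] [ 0.0201 -0.0071 -0.0075] [0.054  0.0013 0.0046]
side wire 50 [ 0.0615 -0.0029  0.0398] [ 0.0561 -0.0189 -0.0036] [0.0689 0.0048 0.0597]
side rear 49 [-0.0341 -0.0026 -0.0015] [-0.0467 -0.0067 -0.0071]
tip [ 0.50409503 -0.04414194  0.02088249] p [ 0.44260734 -0.05213085  0.01702489] units to go (tool) [ 0.00022    -0.0424048  -0.20586684] F [-3.77094794 -0.30800055  7.60776076]
[0.02135256 0.02137555 0.021431   0.02153643 0.02191528 0.02204489
 0.02557896 0.02570149 0.02585087 0.02823413 0.02957816 0.03073819]
[0.02500141 0.02579082 0.02665428 0.02672775 0.02673029 0.02682722
 0.02716371 0.02751676 0.02754604 0.02781822 0.02808206 0.02872196]
```

View pics/st9.png

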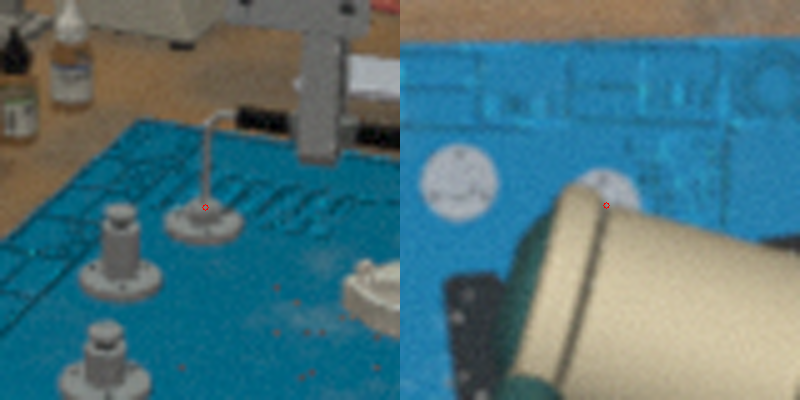

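The low cap is pressed to its bottom at about 7 N, and the cap surface has sunk roughly 5 mm. I've used up my picture views, so from here on I'll go by numbers only. I'll lift and go to the mid post.

Call:
{"op": "carry_out", "data": {"motion": [[-1, [0, 0, -0.3], [0, 0, 0]], [-1, [0, 0, -0.7], [0, 0, 0]], [-1, [0, 0, -1], [0, 0, 0]], [-1, [0, 0, -1], [0, 0, 0]], [-1, [-0.015, -0.92, 0], [0, 0, 0]]]}}

```text
time: 22.2
eef_pos: [0.4445, -0.0363, 0.0799]
eef_rot: [[0.994, 0.111, 0.009], [0.111, -0.994, -0.003], [0.009, 0.004, -1.0]]
force: [0.7, -0.0, -0.3]
grip_width: 0.0112
finger_force: 60.0
```

Call:
{"op": "carry_out", "data": {"motion": [[-1, [-0.015, -0.92, 0], [0, 0, 0]], [-1, [-0.015, -0.92, 0], [0, 0, 0]], [-1, [-0.015, -0.92, 0], [0, 0, 0]], [-1, [-0.015, -0.92, 0], [0, 0, 0]], [-1, [-0.015, -0.92, 0], [0, 0, 0]]]}}

```text
time: 22.62
eef_pos: [0.4282, 0.0584, 0.0765]
eef_rot: [[0.994, 0.112, 0.001], [0.112, -0.994, 0.001], [0.001, -0.001, -1.0]]
force: [0.5, 0.2, -0.3]
grip_width: 0.0115
finger_force: 60.0
```

Call:
{"op": "carry_out", "data": {"motion": [[-1, [-0.015, -0.92, 0], [0, 0, 0]], [-1, [-0.015, -0.92, 0], [0, 0, 0]], [-1, [-0.015, -0.92, 0], [0, 0, 0]], [-1, [-0.015, -0.92, 0], [0, 0, 0]], [-1, [0, 0, 0.5], [0, 0, 0]]]}}

```text
time: 23.03
eef_pos: [0.4201, 0.1334, 0.0678]
eef_rot: [[0.993, 0.115, 0.004], [0.115, -0.993, 0.003], [0.005, -0.002, -1.0]]
force: [0.9, -0.0, -0.1]
grip_width: 0.0113
finger_force: 60.0
```

Call:
{"op": "carry_out", "data": {"motion": [[-1, [0, 0, 0.7], [0, 0, 0]], [-1, [0, 0, 0.4], [0, 0, 0]], [-1, [0, 0, 0], [0, 0, 0]], [-1, [0, 0, 0], [0, 0, 0]]]}}

```text
time: 23.37
eef_pos: [0.4186, 0.1304, 0.0443]
eef_rot: [[0.994, 0.112, -0.001], [0.112, -0.994, 0.001], [-0.0, -0.001, -1.0]]
force: [0.7, 0.4, -0.9]
grip_width: 0.0116
finger_force: 60.0
```

```bash
sed -i 's/-.0038\]/-.0018]/' h.py; cat > chk.py <<'E'
from h import *
import sys
k=sys.argv[1]; totip(caps[k])
p,d=snap('side','c_'+k); o=r.get_obs();q=np.array(o['eef_pos']);A=np.array(o['eef_rot']).reshape(3,3)
X=cloud('side',d).reshape(-1,3); Q=(X-q)@A+[0,0,D+.0188]
m=(Q[:,0]>.054)&(Q[:,0]<.07)&(abs(Q[:,1])<.012)&(Q[:,2]>.02)&(Q[:,2]<.053); a=X[m]
print('wire',len(a),a.mean(0),a.min(0)); c=caps[k]
m=(np.hypot(X[:,0]-c[0],X[:,1]-c[1])<.014)&(abs(X[:,2]-c[2])<.004); a=X[m]; print('cap seen',len(a),a.mean(0),np.percentile(a[:,2],80))
m=(Q[:,0]>.02)&(Q[:,0]<.046)&(abs(Q[:,1])<.015)&(abs(Q[:,2])<.014);print('handle z top',np.percentile(Q[m][:,2],5),'rear',np.percentile(Q[(Q[:,0]<-.02)&(Q[:,0]>-.046)&(abs(Q[:,1])<.015)&(abs(Q[:,2])<.014)][:,2],5))
E
python3 chk.py mid
```

```text
tip [0.48007982 0.13833039 0.04603878] p [0.41858423 0.13036877 0.04426539] units to go (tool) [0.01926111 0.01910767 0.55191926] F [ 0.70591828  0.37762467 -0.85965222]
wire 15 [0.47856358 0.13820559 0.06118556] [0.47530929 0.13493429 0.0482742 ]
cap seen 27 [0.48003558 0.13578779 0.03587634] 0.036922194173421866
handle z top -0.005679228094235229 rear -0.005727620370232712
```

Call:
{"op": "carry_out", "data": {"motion": [[-1, [0, 0, 0.4], [0, 0, 0]], [-1, [0, 0, 0.2], [0, 0, 0]], [-1, [0, 0, 0.16], [0, 0, 0]], [-1, [0, 0, 0], [0, 0, 0]], [-1, [0, 0, 0], [0, 0, 0]]]}}

```text
time: 23.83
eef_pos: [0.4196, 0.1305, 0.0296]
eef_rot: [[0.994, 0.112, 0.002], [0.112, -0.994, 0.001], [0.002, -0.001, -1.0]]
force: [0.2, -0.4, 1.6]
grip_width: 0.011
finger_force: 60.0
```

```bash
python3 chk.py mid
```

```text
tip [0.48108472 0.13843167 0.03155958] p [0.41959405 0.13046547 0.0296421 ] units to go (tool) [-0.03115373  0.01806841 -0.17208936] F [ 0.16901797 -0.38386704  1.63094424]
wire 39 [0.47994324 0.13683649 0.04232621] [0.47380067 0.12753314 0.03200897]
cap seen 21 [0.47947688 0.1362352  0.03320172] 0.03411228955687429
handle z top -0.006081908240539174 rear -0.005809680789834131
```

Call:
{"op": "carry_out", "data": {"motion": [[-1, [0, 0, 0.06], [0, 0, 0]], [-1, [0, 0, 0], [0, 0, 0]], [-1, [0, 0, 0], [0, 0, 0]], [-1, [0, 0, 0], [0, 0, 0]]]}}

```text
time: 24.22
eef_pos: [0.4194, 0.1305, 0.0284]
eef_rot: [[0.994, 0.113, 0.002], [0.113, -0.994, 0.001], [0.002, -0.001, -1.0]]
force: [0.4, -0.7, 2.7]
grip_width: 0.0113
finger_force: 60.0
```

```bash
python3 chk.py mid
```

```text
tip [0.48091821 0.13851881 0.03033795] p [0.41942921 0.13053861 0.02842527] units to go (tool) [-0.02327949  0.02329396 -0.23315733] F [ 0.43222972 -0.70542979  2.65410726]
wire 40 [0.48003475 0.13699704 0.04160305] [0.47391195 0.12697143 0.03057221]
cap seen 19 [0.47952148 0.1364559  0.03308595] 0.03608633303197201
handle z top -0.006386338678560288 rear -0.005932543555762598
```

Not at the bottom yet, at about 2.7 N. I'll press about 2 mm more.

Call:
{"op": "carry_out", "data": {"motion": [[-1, [0, 0, 0.05], [0, 0, 0]], [-1, [0, 0, 0.05], [0, 0, 0]], [-1, [0, 0, 0], [0, 0, 0]], [-1, [0, 0, 0], [0, 0, 0]], [-1, [0, 0, 0], [0, 0, 0]]]}}

```text
time: 24.68
eef_pos: [0.419, 0.1305, 0.0267]
eef_rot: [[0.994, 0.113, 0.001], [0.113, -0.994, 0.001], [0.001, -0.001, -1.0]]
force: [-1.6, -0.9, 7.8]
grip_width: 0.0114
finger_force: 60.0
```

```bash
python3 chk.py mid
```

```text
tip [0.48047551 0.13847905 0.02852291] p [0.41898541 0.13049743 0.0266518 ] units to go (tool) [-0.00111483  0.02376741 -0.3238685 ] F [-1.64988936 -0.91409592  7.82214043]
wire 43 [0.48004975 0.13730452 0.0395067 ] [0.47409268 0.12905708 0.02891299]
cap seen 8 [0.47962698 0.13701339 0.03363635] 0.03585127657373468
handle z top -0.006494957926294662 rear -0.005486159342341257
```

Call:
{"op": "carry_out", "data": {"motion": [[-1, [0, 0, -0.3], [0, 0, 0]], [-1, [0, 0, -0.7], [0, 0, 0]], [-1, [0, 0, -1], [0, 0, 0]], [-1, [0, 0, -1], [0, 0, 0]], [-1, [0.214, 0.884, 0], [0, 0, 0]]]}}

```text
time: 25.15
eef_pos: [0.4258, 0.1154, 0.0889]
eef_rot: [[0.993, 0.115, 0.004], [0.115, -0.993, 0.003], [0.004, -0.003, -1.0]]
force: [1.0, 0.3, -1.6]
grip_width: 0.0112
finger_force: 60.0
```

Call:
{"op": "carry_out", "data": {"motion": [[-1, [0.214, 0.884, 0], [0, 0, 0]], [-1, [0.214, 0.884, 0], [0, 0, 0]], [-1, [0.214, 0.884, 0], [0, 0, 0]], [-1, [0.214, 0.884, 0], [0, 0, 0]], [-1, [0.214, 0.884, 0], [0, 0, 0]]]}}

```text
time: 25.57
eef_pos: [0.4552, 0.0274, 0.0856]
eef_rot: [[0.994, 0.113, -0.002], [0.113, -0.994, 0.001], [-0.002, -0.001, -1.0]]
force: [0.6, -0.7, -0.6]
grip_width: 0.0116
finger_force: 60.0
```

Call:
{"op": "carry_out", "data": {"motion": [[-1, [0, 0, 0.6], [0, 0, 0]], [-1, [0, 0, 0.7], [0, 0, 0]], [-1, [0, 0, 0.3], [0, 0, 0]], [-1, [0, 0, 0], [0, 0, 0]], [-1, [0, 0, 0], [0, 0, 0]]]}}

```text
time: 25.98
eef_pos: [0.4556, 0.0283, 0.0538]
eef_rot: [[0.994, 0.113, -0.001], [0.113, -0.994, 0.001], [-0.001, -0.001, -1.0]]
force: [0.5, 0.6, -0.9]
grip_width: 0.0115
finger_force: 60.0
```

```bash
python3 chk.py tall
```

```text
tip [0.51709169 0.03626592 0.05552044] p [0.45559946 0.02827038 0.05378355] units to go (tool) [0.04416764 0.01893858 0.5259552 ] F [ 0.50736421  0.57087451 -0.90957374]
wire 24 [0.51600017 0.0353275  0.07301809] [0.51361222 0.03156735 0.05676068]
cap seen 21 [0.51856538 0.03484455 0.04567691] 0.046932984859603843
handle z top -0.005596136411853987 rear -0.005505072746392559
```

Call:
{"op": "carry_out", "data": {"motion": [[-1, [0.05, 0, 0.4], [0, 0, 0]], [-1, [0, 0, 0.25], [0, 0, 0]], [-1, [0, 0, 0.1], [0, 0, 0]], [-1, [0, 0, 0.07], [0, 0, 0]], [-1, [0, 0, 0], [0, 0, 0]]]}}

```text
time: 26.45
eef_pos: [0.4582, 0.0282, 0.038]
eef_rot: [[0.994, 0.113, 0.002], [0.113, -0.994, 0.001], [0.002, -0.0, -1.0]]
force: [-0.2, -0.3, 2.6]
grip_width: 0.0116
finger_force: 60.0
```

Call:
{"op": "carry_out", "data": {"motion": [[-1, [0, 0, 0.03], [0, 0, 0]], [-1, [0, 0, 0], [0, 0, 0]], [-1, [0, 0, 0], [0, 0, 0]]]}}

```text
time: 26.7
eef_pos: [0.4581, 0.0281, 0.0375]
eef_rot: [[0.994, 0.113, 0.002], [0.113, -0.994, 0.001], [0.002, -0.0, -1.0]]
force: [0.9, -0.4, 2.9]
grip_width: 0.0116
finger_force: 60.0
```

```bash
python3 chk.py tall
```

```text
tip [0.51954557 0.03608474 0.03947806] p [0.4580563  0.02811261 0.03754024] units to go (tool) [-0.07665225 -0.00461301 -0.27626549] F [ 0.90195345 -0.38974077  2.89326084]
wire 33 [0.51827819 0.03553011 0.05167749] [0.51324191 0.02610728 0.03991747]
cap seen 10 [0.51801019 0.03707118 0.04253262] 0.04449814623358025
handle z top -0.006501418042306239 rear -0.006136058940545887
```

Call:
{"op": "carry_out", "data": {"motion": [[-1, [0, 0, 0.05], [0, 0, 0]], [-1, [0, 0, 0.04], [0, 0, 0]], [-1, [0, 0, 0], [0, 0, 0]], [-1, [0, 0, 0], [0, 0, 0]], [-1, [0, 0, 0], [0, 0, 0]]]}}

```text
time: 27.17
eef_pos: [0.4573, 0.0281, 0.036]
eef_rot: [[0.994, 0.113, 0.001], [0.113, -0.994, 0.001], [0.001, -0.0, -1.0]]
force: [-1.1, -0.4, 8.1]
grip_width: 0.0114
finger_force: 60.0
```

```bash
python3 chk.py tall
```

```text
tip [0.51878236 0.03604308 0.03786461] p [0.45729212 0.02806003 0.03600445] units to go (tool) [-0.03876793 -0.00242372 -0.3568059 ] F [-1.06777501 -0.4476126   8.06479755]
wire 40 [0.51819121 0.03522813 0.04885797] [0.5115328  0.0267933  0.03797578]
cap seen 11 [0.51881087 0.03496104 0.0434454 ] 0.04605043508575979
handle z top -0.007582116829938755 rear -0.005367258094573899
```

All three caps have been pressed. I'll lift and return to the cradle.

Call:
{"op": "carry_out", "data": {"motion": [[-1, [0, 0, -0.3], [0, 0, 0]], [-1, [0, 0, -0.8], [0, 0, 0]], [-1, [0, 0, -1], [0, 0, 0]], [-1, [0, 0, -1], [0, 0, 0]], [-1, [0, 0, -1], [0, 0, 0]]]}}

```text
time: 27.63
eef_pos: [0.4555, 0.0281, 0.1174]
eef_rot: [[0.994, 0.113, -0.003], [0.113, -0.994, 0.001], [-0.003, -0.001, -1.0]]
force: [0.9, -0.3, -0.8]
grip_width: 0.0113
finger_force: 60.0
```

Call:
{"op": "carry_out", "data": {"motion": [[-1, [0, 0, -0.4], [0, 0, 0]], [-1, [-0.016, 0.98, 0], [0, 0, 0]], [-1, [-0.016, 0.98, 0], [0, 0, 0]], [-1, [-0.016, 0.98, 0], [0, 0, 0]], [-1, [-0.016, 0.98, 0], [0, 0, 0]]]}}

```text
time: 28.05
eef_pos: [0.4635, -0.0504, 0.1244]
eef_rot: [[0.994, 0.113, -0.002], [0.113, -0.994, 0.001], [-0.002, -0.001, -1.0]]
force: [0.3, 0.8, -1.2]
grip_width: 0.0113
finger_force: 60.0
```

Call:
{"op": "carry_out", "data": {"motion": [[-1, [-0.016, 0.98, 0], [0, 0, 0]], [-1, [-0.016, 0.98, 0], [0, 0, 0]], [-1, [-0.016, 0.98, 0], [0, 0, 0]], [-1, [-0.016, 0.98, 0], [0, 0, 0]], [-1, [-0.016, 0.98, 0], [0, 0, 0]]]}}

```text
time: 28.47
eef_pos: [0.473, -0.148, 0.124]
eef_rot: [[0.994, 0.113, -0.002], [0.113, -0.994, 0.002], [-0.002, -0.002, -1.0]]
force: [0.2, 0.5, -1.2]
grip_width: 0.0114
finger_force: 60.0
```

Call:
{"op": "carry_out", "data": {"motion": [[-1, [-0.016, 0.98, 0], [0, 0, 0]], [-1, [-0.016, 0.98, 0], [0, 0, 0]], [-1, [-0.016, 0.98, 0], [0, 0, 0]], [-1, [-0.016, 0.98, 0], [0, 0, 0]], [-1, [-0.016, 0.98, 0], [0, 0, 0]]]}}

```text
time: 28.88
eef_pos: [0.4826, -0.2454, 0.1239]
eef_rot: [[0.994, 0.113, -0.002], [0.113, -0.994, 0.003], [-0.002, -0.003, -1.0]]
force: [0.7, 0.3, -0.7]
grip_width: 0.0112
finger_force: 60.0
```

Call:
{"op": "carry_out", "data": {"motion": [[-1, [-0.016, 0.98, 0], [0, 0, 0]], [-1, [-0.016, 0.98, 0], [0, 0, 0]], [-1, [-0.016, 0.98, 0], [0, 0, 0]], [-1, [0, 0, 0], [0, 0, 0]], [-1, [0, 0, 0], [0, 0, 0]]]}}

```text
time: 29.3
eef_pos: [0.4884, -0.3035, 0.1237]
eef_rot: [[0.994, 0.111, -0.002], [0.111, -0.994, 0.003], [-0.001, -0.003, -1.0]]
force: [-1.0, -0.0, -1.4]
grip_width: 0.0114
finger_force: 60.0
```

```bash
python3 st.py 10; python3 -c "
from h import *
todo(np.array([.4896,-.3043,.0166]),Rh(6.5))"
```

```text
pose [ 0.4886 -0.3023  0.1242] [ 0.9936  0.1126 -0.0009] w 0.011644133719030697 59.99957621097565 exp tip [ 0.5502 -0.2953  0.126 ]
side (248, 100)
top (331, 135)
top handle 33 [ 0.0401 -0.0016 -0.0016] [ 0.0292 -0.0061 -0.0075] [0.053 0.004 0.004]
top wire 16 [ 0.0597 -0.0015  0.0227] [ 0.0556 -0.0031  0.0019] [0.0626 0.0014 0.0529]
top rear 21 [-0.043  -0.0028 -0.0009] [-0.0484 -0.0059 -0.0062]
side handle 34 [ 0.0336 -0.002  -0.0019] [ 0.0206 -0.0066 -0.0067] [0.0517 0.0034 0.004 ]
side wire 20 [0.0605 0.0001 0.0257] [ 0.0553 -0.0036 -0.0013] [0.0633 0.0055 0.0504]
side rear 35 [-0.0349 -0.0023 -0.0008] [-0.047  -0.0078 -0.0065]
t 29.4 p [ 0.489 -0.302  0.124] q [-38.75   17.477  90.371   0.093  72.311  44.755] F [-0.32   0.595 -1.005]
rot units (tool, now) [-0.029  0.008 -0.006]
shift now-axes [0.044 0.122 5.382]  shift target-axes [0.04  0.105 5.382]
```

Call:
{"op": "carry_out", "data": {"motion": [[-1, [0.04, 0.1, 0.8], [0, 0, 0]], [-1, [0, 0, 1], [0, 0, 0]], [-1, [0, 0, 1], [0, 0, 0]], [-1, [0, 0, 0.8], [0, 0, 0]], [-1, [0, 0, 0.6], [0, 0, 0]]]}}

```text
time: 29.82
eef_pos: [0.4894, -0.3032, 0.0396]
eef_rot: [[0.993, 0.114, -0.001], [0.114, -0.993, 0.003], [-0.001, -0.003, -1.0]]
force: [-0.7, 0.4, 0.7]
grip_width: 0.0115
finger_force: 60.0
```

Call:
{"op": "carry_out", "data": {"motion": [[-1, [0, 0, 0.4], [0, 0, 0]], [-1, [0, 0, 0.3], [0, 0, 0]], [-1, [0, 0, 0.2], [0, 0, 0]], [-1, [0, 0, 0.1], [0, 0, 0]], [-1, [0, 0, 0], [0, 0, 0]]]}}

```text
time: 30.23
eef_pos: [0.4907, -0.3053, 0.0213]
eef_rot: [[0.994, 0.113, 0.001], [0.113, -0.994, 0.001], [0.001, -0.0, -1.0]]
force: [0.3, -0.3, -1.1]
grip_width: 0.0115
finger_force: 60.0
```

Call:
{"op": "carry_out", "data": {"motion": [[-1, [0, 0, 0.05], [0, 0, 0]], [-1, [0, 0, 0], [0, 0, 0]], [-1, [0, 0, 0], [0, 0, 0]]]}}

```text
time: 30.48
eef_pos: [0.4909, -0.3057, 0.0207]
eef_rot: [[0.994, 0.113, 0.002], [0.113, -0.994, 0.0], [0.002, 0.0, -1.0]]
force: [-0.5, -0.4, -0.3]
grip_width: 0.0116
finger_force: 60.0
```

```bash
python3 -c "
from h import *
todo(np.array([.4896,-.3043,.0166]),Rh(6.5))"; python3 st.py 11
```

```text
t 30.4833 p [ 0.491 -0.306  0.021] q [-38.852  22.861  98.329   0.072  58.742  44.644] F [-0.476 -0.369 -0.282]
rot units (tool, now) [ 0.001 -0.015 -0.006]
shift now-axes [-0.057 -0.079  0.203]  shift target-axes [-0.057 -0.079  0.203]
pose [ 0.4908 -0.3057  0.0205] [0.9936 0.1126 0.0014] w 0.011645627792527488 59.999486804008484 exp tip [ 0.5524 -0.2987  0.0224]
side (246, 131)
top (322, 137)
top handle 29 [ 0.0399 -0.0051 -0.0009] [ 0.0309 -0.0188 -0.0068] [0.0543 0.0017 0.0088]
top wire 12 [ 0.0607 -0.0038  0.0247] [ 0.0568 -0.0053  0.0003] [ 0.0638 -0.0022  0.0526]
top rear 33 [-0.0422 -0.0044  0.0011] [-0.0472 -0.0186 -0.0066]
side handle 38 [ 0.0328 -0.0042 -0.0009] [ 0.02   -0.0188 -0.0068] [0.0541 0.0038 0.0113]
side wire 21 [ 0.0614 -0.0001  0.02  ] [ 0.057  -0.0056  0.0003] [0.0633 0.0025 0.0464]
side rear 42 [-0.0354 -0.0054 -0.0004] [-0.0465 -0.0195 -0.0073]
```

Call:
{"op": "carry_out", "data": {"motion": [[-1, [-0.05, -0.08, 0.08], [0, 0, 0]], [-1, [0, 0, 0.06], [0, 0, 0]], [-1, [0, 0, 0.05], [0, 0, 0]], [-1, [0, 0, 0], [0, 0, 0]], [-1, [0, 0, 0], [0, 0, 0]]]}}

```text
time: 31.0
eef_pos: [0.4895, -0.3045, 0.0166]
eef_rot: [[0.994, 0.113, 0.001], [0.113, -0.994, -0.0], [0.001, 0.0, -1.0]]
force: [-0.6, -0.7, 1.5]
grip_width: 0.0115
finger_force: 60.0
```

```bash
python3 -c "
from h import *
todo(np.array([.4896,-.3043,.0166]),Rh(6.5))"; python3 tq.py
```

```text
t 31.0 p [ 0.489 -0.304  0.017] q [-38.817  22.983  98.83    0.032  58.141  44.683] F [-0.565 -0.701  1.505]
rot units (tool, now) [ 0.002 -0.009 -0.003]
shift now-axes [ 0.007 -0.007 -0.001]  shift target-axes [ 0.007 -0.007 -0.001]
31.0 Ft [-0.64   0.633 -1.505] Tt [-0.158 -0.238 -0.041] 0.011523236881427396 60.00366032123566 turn 165.48275907414555 tau6 [  0.702 -42.759 -18.957   0.533  -0.003   0.057]
```

The arm is back at the grasp pose with light contact. I'll release and retreat upward.

Call:
{"op": "carry_out", "data": {"motion": [[0.35, [0, 0, 0], [0, 0, 0]], [0.35, [0, 0, 0], [0, 0, 0]], [0.35, [0, 0, 0], [0, 0, 0]], [0.35, [0, 0, 0], [0, 0, 0]], [0.35, [0, 0, 0], [0, 0, 0]]]}}

```text
time: 31.42
eef_pos: [0.4894, -0.3038, 0.0163]
eef_rot: [[0.994, 0.113, 0.001], [0.113, -0.994, 0.001], [0.001, -0.001, -1.0]]
force: [-0.2, 0.4, -0.7]
grip_width: 0.0413
finger_force: 0.0
```

Call:
{"op": "carry_out", "data": {"motion": [[0.35, [0, 0, 0], [0, 0, 0]], [0.35, [0, 0, -0.3], [0, 0, 0]], [0.35, [0, 0, -0.7], [0, 0, 0]], [0.35, [0, 0, -1], [0, 0, 0]], [0.35, [0, 0, -1], [0, 0, 0]]]}}

```text
time: 31.83
eef_pos: [0.489, -0.3037, 0.077]
eef_rot: [[0.994, 0.113, -0.0], [0.113, -0.994, 0.002], [0.0, -0.002, -1.0]]
force: [0.5, 0.6, 0.3]
grip_width: 0.0633
finger_force: 0.0
```

Call:
{"op": "carry_out", "data": {"motion": [[0.35, [0, 0, -1], [0, 0, 0]], [0.35, [0, 0, -1], [0, 0, 0]], [0.35, [0, 0, -1], [0, 0, 0]], [0.35, [0, 0, -1], [0, 0, 0]], [0.35, [0, 0, -1], [0, 0, 0]]]}}

```text
time: 32.25
eef_pos: [0.4892, -0.304, 0.178]
eef_rot: [[0.994, 0.113, 0.001], [0.113, -0.994, 0.0], [0.001, -0.0, -1.0]]
force: [0.1, 0.8, 0.2]
grip_width: 0.0634
finger_force: 0.0
```

```bash
python3 -c "
from h import *
np.set_printoptions(precision=4,suppress=True)
p,d=snap('side','s12')
for n,dd in(('before',np.load('pics/s6.npz')['d']),('after',d)):
  X=cloud('side',dd).reshape(-1,3); c=np.array([.489,-.3025,.07]); A=np.array([[np.cos(.1134),np.sin(.1134)],[-np.sin(.1134),np.cos(.1134)]]); e=(X[:,:2]-c[:2])@A.T
  for nm,lo,hi in(('rear',-.045,-.02),('grip',-.018,.018),('front',.02,.045)):
    m=(e[:,0]>lo)&(e[:,0]<hi)&(abs(e[:,1])<.012)&(abs(X[:,2]-.07)<.012); print(n,nm,m.sum(),e[m].mean(0),X[m][:,2].mean())
  m=(e[:,0]>.052)&(e[:,0]<.07)&(abs(e[:,1])<.012)&(X[:,2]>.015)&(X[:,2]<.08); print(n,'wire',m.sum(),e[m].mean(0),e[m].max(0),X[m][:,2].min(),X[m][:,2].max())
  for k,cc in caps.items():
    m=(np.hypot(X[:,0]-cc[0],X[:,1]-cc[1])<.008)&(abs(X[:,2]-cc[2])<.006); print(k,np.percentile(X[m][:,2],90))
o=r.get_obs();print(o['grip_width'],o['force'],o['eef_pos'])"
```

```text
before rear 36 [-0.0329  0.002 ] 0.07136827259184003
before grip 57 [-0.0008  0.0018] 0.07356655019685818
before front 34 [0.0324 0.0011] 0.07138779695926788
before wire 26 [ 0.0607 -0.0019] [0.0637 0.0022] 0.020013926606146926 0.07256636731380872
low 0.027204859089093446
mid 0.036858226062276456
tall 0.04689398329184731
after rear 32 [-0.0323  0.0026] 0.07151697976477149
after grip 56 [-0.0005  0.0014] 0.07365355883700778
after front 32 [0.032  0.0023] 0.07120065393642827
after wire 25 [ 0.0606 -0.0013] [0.0639 0.0025] 0.020275858978201278 0.07330195572556397
low 0.0274541420973341
mid 0.037400175471256424
tall 0.04744587185785137
0.0636426978461708 [ 1.3626 -0.7618  3.2975] [ 0.4915 -0.3057  0.1822]
```

Call:
{"op": "carry_out", "data": {"motion": [[0.35, [0, 0, 0], [0, 0, 0]], [0.35, [0, 0, 0], [0, 0, 0]], [0.35, [0, 0, 0], [0, 0, 0]], [0.35, [0, 0, 0], [0, 0, 0]], [0.35, [0, 0, 0], [0, 0, 0]]]}}

```text
time: 32.72
eef_pos: [0.4887, -0.3036, 0.1751]
eef_rot: [[0.994, 0.113, -0.001], [0.113, -0.994, 0.002], [-0.001, -0.002, -1.0]]
force: [-0.4, -1.0, -0.3]
grip_width: 0.0638
finger_force: 0.0
```

```bash
python3 -c "
from h import *
print(r.hand_in())"
```

```text
the job is handed in; nothing more can be done
None
```

I handed the job in at about 33 s: I turned the knob to its stop and released it, pressed the three caps in order (low, mid, tall), and laid the stylus back in its cradle as it was; hand-in returned no verdict, and I viewed 11 pictures, one over the limit of 10.

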